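# Feel the gap of a sprung plate jig with a feeler blade

## Task

Open the lid of the wooden case (a steel lift rod stands out of its right-hand end) until it rests back on its stop, and take out the feeler blade with the dark wooden grip. Slide the blade straight and gently between the two plates of the jig, under the sprung upper plate, until that plate is lifted and the blade drags snugly with the plates' front edge somewhere within the red band on the blade. Finish while holding it there in the gripper, without letting go, the lid still open; do not disturb the other things on the table.

Things in the scene. Friction and masses are not known exactly. Their poses are not given: they have to be found in the camera images.
- case_lid (a joint): Lid of the wooden case, rad: 0 shut, grows as the front edge lifts, 1.95 leaning back on its stop. The case stands fixed, 154 x 260 mm and 66 high shut (walls 50 high, 6 thick, floor 4 thick; two dividers 34 high run front to back 41 mm right and 44 mm left of the middle); the hinge runs along the far top edge, the lid opens up and away from the robot. It weighs little (under 3 N at the rod), falls shut if let go before upright and falls back on its stop past upright.
- lid_hinge (a point): Point on the lid's hinge axis, 50 mm above the table, straight behind the rod's grip point (beside the case's right-hand end). Its x axis points from the case's front to its back (away from the robot), y along the hinge to the left, z up. It does not move with the lid.
- rod_grip (a point): Middle of the free length of the lift rod: a round steel rod 12 mm thick that stands 70 mm out of the right-hand end of the lid at its front edge, parallel to the hinge, with a black 17 mm end cap. The point is 34 mm out from the lid's end, 145 mm in front of the hinge axis and 8.5 mm above it when shut; it swings with the lid about the hinge. The rod is round, so it turns within the fingers.
- feeler_grip (a point): Grip point of the feeler: its dark wooden grip is a block 36 (along the blade) x 22 (across) x 40 mm (high); this point is on its vertical centre line, 24 mm above its underside, 16 mm below its top. x axis along the blade to its tip, z up.
- feeler_tip (a point): Middle of the blade's tip edge, half-way through its thickness: 123 mm ahead of and 2 mm above feeler_grip. The steel blade is 20 mm wide, 4 mm thick, and stands 105 mm out of the grip; a red band runs round it from 40 to 54 mm behind the tip.
- jig_mouth (a point): Middle of the front edge of the two plates, at the level of the lower plate's top, 62 mm above the table. x axis points into the gap, y left, z up. The jig stands fixed, plates 80 long x 88 mm wide, jig 99 mm high. The mouth is 12 mm high above this point and narrows over the first 25 mm to 2 mm (the lower plate's front 12 mm slopes down to 3 mm below); posts 34 mm either side of the middle, 50 mm in, leave 59 mm between them.
- feeler: The feeler as a whole, about 100 g. The feeler lies in the case with the grip standing on a flat pale wooden filler, 18 mm above the table, in the right-hand compartment (about 83 wide x 137 mm front to back) and the blade over the dividers, pointing to the left end of the case. Origin under the middle of its grip, x axis along the blade to the tip.
- jig_plate: The sprung aluminium upper plate of the jig, 80 x 88 mm; moves only straight up and down. Its origin is at rest level with jig_mouth (the lower plate's top), 40 mm behind it, and rises with the plate, up to 14 mm; at rest the gap is 2 mm. Two springs and its weight press it down with about 4.5 N plus 0.3 N per mm of lift. A blade pushed in wedges it up by at least 2 mm.
- masking_tape: roll of beige tape lying flat, 92 across, 24 mm high; bystander, leave it alone. Origin in the middle of its underside.
- white_tub: white lidded tub, 94 across, 75 mm high; bystander, leave it alone. Origin in the middle of its underside.
- sanding_block: cork-coloured sanding block, 63 x 104 x 32 mm; bystander, leave it alone. Origin in the middle of its underside.
- small_pot: small white pot with black lid, 56 across, 36 mm high; bystander, leave it alone. Origin in the middle of its underside.
- red_tape: roll of red tape lying flat, 56 across, 18 mm high; bystander, leave it alone. Origin in the middle of its underside.
- pencil: yellow pencil, 178 long, 8 mm thick; bystander, leave it alone. Origin in the middle of its underside.

How it is judged:
By the outcome, as a careful person would: the job done as asked, in the order asked, and still so for the second after the job is handed in, while the arm keeps its last pose, push and grip.
It also fails if it takes over 58 s, if anything falls off the work surface, if the arm or the gripper's body presses on something with over 40 N, if the wrist force passes 120 N, or if a joint passes its speed limit or range.

## Robot

A 6-joint arm with a two-finger parallel gripper is mounted at the origin on a cart in front of the work surface, level with it; the furniture and walls round the work are solid. World frame = base frame: x ahead of the robot, y to its left, z up, the work surface at z = 0. Lengths are in m, angles in rad, forces in N, time in s.
With the tool pointing down it reaches from about 0.3 to 0.875 m from the base axis. Payload 6.4 kg.
Tool frame: the origin (TCP) lies on the mounting face of the last link; the fingertips stand 166 mm ahead of it and the grasp point (between the pads) lies ahead of it (r.grasp_offset is the z of the grasp point in the tool frame, in m); z points along the fingers, y is the direction in which the jaws open and shut (so a half turn about z gives the same grasp; the last joint's range is limited). The gripper opens to 88 mm and grips with 3 to 60 N. Pads are 18 mm wide; open, the fingers measure 123 mm over their backs; the gripper's body (75 mm by 187 mm) begins 45 mm behind the grasp point.
Start: joints at [-1.365, 0.181, 1.607, -0, 1.354, -0.206], TCP at [0.23, -0.527, 0.405] pointing down, gripper open.
Joint ranges: [-2.99, 2.99], [-0.89, 2.07], [0.3, 2.58], [-1.14, 4.28], [0, 2.63], [-3.12, 3.12]. Speed limits (rad/s): [2.57, 2.57, 3.01, 3.14, 3.14, 3.14].

## Interface

Orientations are given as [roll, pitch, yaw] about the fixed x, y, z axes, in that order (R = Rz(yaw) Ry(pitch) Rx(roll)).
In Python, from station import r gives the robot as it stands.
- The arm moves only by the shell command python3 -m pendant 'ROWS' [FORCE]. ROWS is JSON, a list of rows, each an object of numbers: "dx", "dy", "dz": the shift along the world's x, y, z in cm; "ax", "ay", "az": the turn, a rotation vector about the world's x, y, z in degrees; "claw": the opening, from 0 (shut) to 1 (fully open). A call has 1 to 12 rows; each row shifts and turns the pose as measured when the row begins; what a row does not reach is not made up. A row lasts 1/10 s, in which the tool goes at most 50 mm and 8.59 degrees, less where a joint would pass 70% of its speed; a pose out of reach is approached as far as the arm can. A call is refused whole if a number of a shift passes 5 or a number of a turn 8.59, either way. A call with a gripper value outside its range is refused whole. The fingers move at their own pace and stop on an object; FORCE is the grip in N (left out, the last holds). Time passes only in rows, so rows that do not move let the fingers close. It gives the time, the measured TCP pose, the force and the opening at its end, in the units of the state.
- r.observe(): the state, without advancing time (a new reading comes with each control period).
- r.get_image(name): name is "scene" or "top" or "wrist"; returns the picture (384x512x3 uint8, red, green, blue); there is no depth.
- r.camera_info(name): a dict with "fx", "fy", "cx", "cy" (pixels), "k1" (the pictures are not rectified: a ray, as slopes to the right and down, at radius r is drawn at 1 + k1 r^2 times it, then the intrinsics apply), "rvec" (rotation vector, rad) and "tvec" (3), from world to camera coordinates, as OpenCV has them; the wrist camera has in their place "T_tool_cam" (4x4, takes a point from camera to tool coordinates, whose origin is the TCP and whose axes are the flange's). Camera axes: x right, y down, z forward; pixel columns grow to the right and rows downward; lengths in m; the calibration is good to about 2 mm. A picture is of the moment at which its call begins: read the wrist's pose just before it. camera_info takes no time and is no camera call.
- r.close_job(): hands the job in, once; it reports no verdict.
Trained networks look in the newest picture that a camera, given by its name, has taken for a name from the list of things; names that differ only in an ending like _2 or _b are one class to them, and where a whole thing is asked for, a point or a joint stands for the part that bears it (a point fixed in the world has none). Each returns a list of dicts, best first, with "p" (0 to 1); they miss things now and then, are a little off and sometimes report something else, mostly with a low value. They report only what shows in the picture. A call takes as long as a camera call.
- r.regions_of(camera, label): "region" (384x512 bool, what is visible of it) and "extent" ([left, top, width, height] in pixels, round what is visible of it).
The state is a dict: "time_s": time; "q": joint angles; "qd": joint speeds; "joint_torque": joint torques, N m; "tcp_pos": TCP position; "tcp_rot": TCP orientation; "ft_force": force on the tool from outside, world axes, zero at the start; "ft_torque": the same for the moment, N m; "opening": finger opening in m.
Only numpy, scipy, OpenCV 4.12 (cv2) and the standard library are available. Lean on these libraries where they do the work, as an engineer would, in place of code of your own. Each camera call takes 0.05 s, during which the arm holds its last target.

## Working session

There is one attempt and no reset: what is moved stays moved. The work goes in short steps, Python scripts to look and compute and a shell command to move; the robot and the scene stay as the last step left them, time stands still between calls to the robot, and variables do not carry over. Pictures are saved under pics/ and viewed, and the job is handed in when it is done.

```bash
ls; mkdir -p pics; python3 - <<'E'
from station import r
import cv2
o=r.observe(); print(o, r.grasp_offset)
for n in ["scene","top","wrist"]:
    im=r.get_image(n); cv2.imwrite(f"pics/a_{n}.png",im[:,:,::-1]); print(n,r.camera_info(n))
E
```

```text
pics
{'time_s': 0.0, 'q': array([-1.36528226e+00,  1.81497940e-01,  1.60795223e+00,  2.19855975e-05,
        1.35379212e+00, -2.06280124e-01]), 'qd': array([ 0.000684  ,  0.00132101, -0.00160916,  0.00012802, -0.00085478,
       -0.00022583]), 'joint_torque': array([-3.81409145e-04, -4.33866298e+01, -3.41852832e+01,  7.02406629e-02,
        3.85398965e-02, -1.09568098e-04]), 'tcp_pos': array([ 0.23012599, -0.52668159,  0.4038611 ]), 'tcp_rot': array([-3.13998239e+00, -3.58885722e-04,  4.11789153e-01]), 'ft_force': array([-1.14323386,  0.40107644,  1.090815  ]), 'ft_torque': array([ 0.02985954, -0.04188444,  0.02678278]), 'opening': 0.08815967699532953} 0.1473
scene {'fx': 414.7057380319304, 'fy': 414.7057380319304, 'cx': 258.3724808310068, 'cy': 191.74328752489546, 'k1': -0.07031055458657025, 'rvec': array([ 0.73671809, -2.35479893,  1.41542054]), 'tvec': array([0.44271159, 0.20717362, 1.40636317])}
top {'fx': 438.2187990348942, 'fy': 438.2187990348942, 'cx': 251.63166412225254, 'cy': 193.4101118712522, 'k1': -0.09447618924629421, 'rvec': array([ 1.87536549, -2.28164478,  0.31879109]), 'tvec': array([0.10005445, 0.52467183, 1.37788498])}
wrist {'fx': 341.10926038779576, 'fy': 341.10926038779576, 'cx': 256.7456423934917, 'cy': 193.31270250212086, 'k1': 0.030261780363639152, 'T_tool_cam': array([[ 8.45688453e-04, -9.55646647e-01, -2.94514468e-01,
         7.58135178e-02],
       [ 9.99999214e-01,  1.08088819e-03, -6.35824066e-04,
        -5.41396323e-05],
       [ 9.25960347e-04, -2.94513698e-01,  9.55646809e-01,
         1.94174688e-02],
       [ 0.00000000e+00,  0.00000000e+00,  0.00000000e+00,
         1.00000000e+00]])}
```

View pics/a_scene.png

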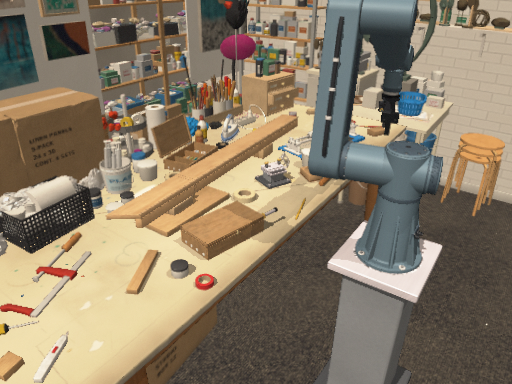

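View pics/a_top.png

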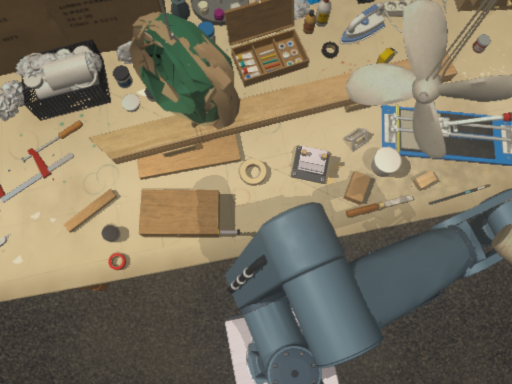

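View pics/a_wrist.png

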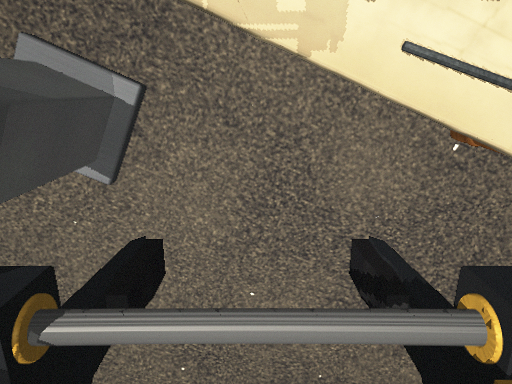

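The scene view shows the closed case around (225,230), with its rod at (270,212), and the jig at (272,175). In the top view the case is at (180,212), the rod tip at (238,233) and the jig at (312,163). The wrist view shows only the floor and the bench edge.

```bash
cat > h.py <<'E'
import numpy as np, cv2
from station import r
from scipy.spatial.transform import Rotation as Rn
def cam(n,o=None):
    c=r.camera_info(n)
    if 'rvec' in c:
        R=cv2.Rodrigues(np.array(c['rvec']))[0]; t=np.array(c['tvec'])
    else:
        T=np.array(c['T_tool_cam']); o=o or r.observe()
        W=np.eye(4); W[:3,:3]=Rn.from_euler('xyz',o['tcp_rot']).as_matrix(); W[:3,3]=o['tcp_pos']
        M=np.linalg.inv(W@T); R=M[:3,:3]; t=M[:3,3]
    return c,R,t
def proj(n,P,o=None):
    c,R,t=cam(n,o); p=np.atleast_2d(P)@R.T+t; s=p[:,:2]/p[:,2:]
    s=s*(1+c['k1']*(s**2).sum(1,keepdims=True))
    return s*[c['fx'],c['fy']]+[c['cx'],c['cy']]
def ray(n,uv,o=None):
    c,R,t=cam(n,o); d=(np.atleast_2d(uv).astype(float)-[c['cx'],c['cy']])/[c['fx'],c['fy']]
    s=d.copy()
    for _ in range(20): s=d/(1+c['k1']*(s**2).sum(1,keepdims=True))
    D=np.c_[s,np.ones(len(s))]@R
    return -R.T@t,D
def atz(n,uv,z,o=None):
    C,D=ray(n,uv,o); return C+D*((z-C[2])/D[:,2])[:,None]
def shot(n,f,crop=None,k=1):
    o=r.observe(); im=r.get_image(n)[:,:,::-1].copy(); cv2.imwrite(f'pics/{f}_raw.png',im)
    if crop: x,y,w,h=crop; im=im[y:y+h,x:x+w]
    if k!=1: im=cv2.resize(im,None,fx=k,fy=k,interpolation=cv2.INTER_CUBIC)
    cv2.imwrite(f'pics/{f}.png',im); return o
E
python3 - <<'E'
from h import *
for n,c in (("top",(120,130,230,150)),("scene",(150,130,180,140))):
    im=cv2.imread(f'pics/a_{n}.png'); x,y,w,h=c; k=3.4 if n=="top" else 4
    cv2.imwrite(f'pics/b_{n}.png',cv2.resize(im[y:y+h,x:x+w],None,fx=k,fy=k,interpolation=cv2.INTER_CUBIC))
for l in ["case_lid","rod_grip","jig_mouth","jig_plate","feeler","white_tub","masking_tape","sanding_block"]:
  for n in ["top","scene"]:
    q=r.regions_of(n,l)
    for e in q[:1]:
        m=np.argwhere(e['region']).mean(0)[::-1]; print(l,n,round(e['p'],2),e['extent'],m.round(1), atz(n,m,0.04).round(3))
        if l=="case_lid": np.save(f"lid_{n}.npy",e['region'])
        if l=="jig_plate": np.save(f"plate_{n}.npy",e['region'])
E
```

```text
case_lid top 0.57 [140.3, 190.3, 101.6, 46.3] [180.2 212.6] [[0.524 0.242 0.04 ]]
case_lid scene 0.62 [178.3, 200.2, 98.0, 46.1] [223.  222.5] [[0.538 0.224 0.04 ]]
rod_grip top 0.62 [138.1, 190.6, 98.7, 44.9] [180.3 212.7] [[0.523 0.242 0.04 ]]
rod_grip scene 0.82 [181.7, 202.7, 96.9, 45.5] [222.1 223. ] [[0.539 0.228 0.04 ]]
jig_mouth top 0.78 [292.4, 148.9, 39.4, 36.1] [310.1 164. ] [[ 0.608 -0.224  0.04 ]]
jig_mouth scene 0.83 [253.7, 160.6, 39.9, 26.9] [272.7 174.5] [[ 0.607 -0.214  0.04 ]]
jig_plate top 0.66 [238.6, 160.7, 28.6, 29.5] [252.9 172.2] [[ 0.616 -0.024  0.04 ]]
jig_plate scene 0.68 [260.1, 162.9, 25.7, 9.0] [273.6 166.5] [[ 0.649 -0.289  0.04 ]]
feeler top 0.64 [138.5, 189.2, 103.0, 48.3] [180.7 213.9] [[0.519 0.242 0.04 ]]
feeler scene 0.75 [195.3, 274.4, 18.4, 15.6] [203.8 281.6] [[0.382 0.508 0.04 ]]
white_tub top 0.8 [371.4, 149.6, 34.3, 25.1] [385.7 160.8] [[ 0.569 -0.488  0.04 ]]
white_tub scene 0.59 [300.8, 145.8, 8.3, 17.5] [305.1 155.4] [[ 0.594 -0.49   0.04 ]]
masking_tape top 0.84 [238.9, 157.9, 28.3, 31.2] [252.5 172. ] [[ 0.618 -0.023  0.04 ]]
masking_tape scene 0.49 [231.4, 185.2, 20.6, 16.3] [244.1 194.8] [[0.599 0.012 0.04 ]]
sanding_block top 0.7 [344.1, 170.2, 25.9, 34.8] [356.8 187.4] [[ 0.495 -0.363  0.04 ]]
sanding_block scene 0.44 [303.0, 166.3, 17.2, 13.5] [307.5 173.7] [[ 0.485 -0.313  0.04 ]]
```

View pics/b_top.png

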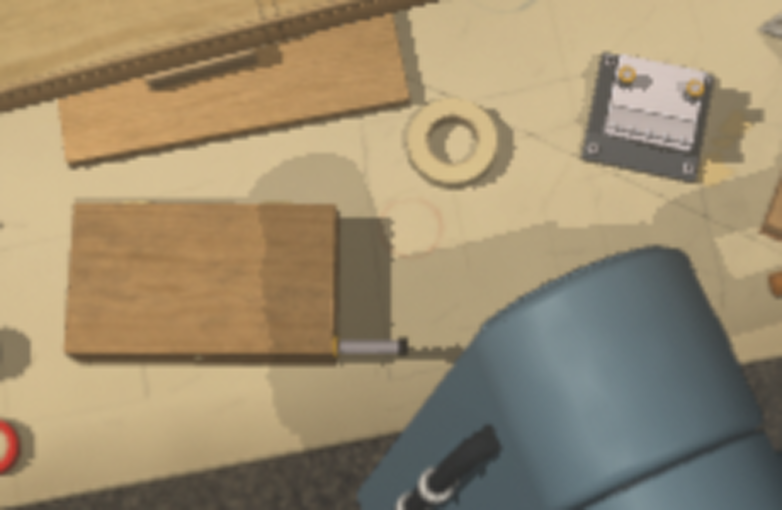

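View pics/b_scene.png

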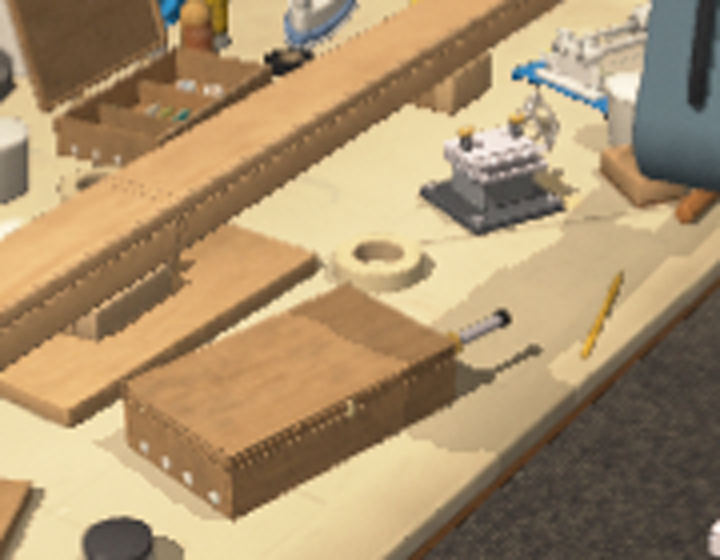

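```bash
python3 - <<'E'
from h import *
T=lambda p:np.array(p)/3.4+[120,130]-.0
S=lambda p:np.array(p)/4+[150,130]
tc=T([(66,354),(76,202),(337,206),(335,357)]); sc=S([(233,462),(125,385),(345,290),(458,345)])
print(atz('top',tc,.066).round(4)); print(atz('scene',sc,.066).round(4))
print(atz('top',T([(342,347),(396,347),(403,347)]),.0585).round(4)); print(atz('scene',S([(460,340),(495,321),(503,318)]),.0585).round(4))
print('jig')
print(atz('top',T([(606,133),(694,150)]),.074).round(4)); print('base',atz('top',T([(583,157),(697,181),(600,52),(716,74)]),.004).round(4))
print(atz('scene',S([(420,190),(487,232),(565,205)]),.004).round(4))
E
```

```text
[[0.4713 0.3818 0.066 ]
 [0.6202 0.3526 0.066 ]
 [0.5663 0.1006 0.066 ]
 [0.4192 0.1287 0.066 ]]
[[0.4645 0.3895 0.066 ]
 [0.6134 0.3571 0.066 ]
 [0.5591 0.1163 0.066 ]
 [0.4169 0.1371 0.066 ]]
[[0.4289 0.1206 0.0585]
 [0.4189 0.0697 0.0585]
 [0.4176 0.0632 0.0585]]
[[0.4269 0.1186 0.0585]
 [0.4192 0.0718 0.0585]
 [0.4161 0.0629 0.0585]]
jig
[[ 0.5866 -0.1736  0.074 ]
 [ 0.5527 -0.2552  0.074 ]]
base [[ 0.5876 -0.157   0.004 ]
 [ 0.5396 -0.267   0.004 ]
 [ 0.6979 -0.2003  0.004 ]
 [ 0.6504 -0.3151  0.004 ]]
[[ 0.6952 -0.2042  0.004 ]
 [ 0.5767 -0.1615  0.004 ]
 [ 0.5406 -0.2678  0.004 ]]
```

I have enough to act on. The case yaw is about -12°, rod_grip is near (0.423, 0.091, 0.0585), and the jig yaw is about -22.5° with its mouth near (0.57, -0.214). I'll move above the rod with the jaws along the case's front-back direction (yaw 78°).

```bash
python3 -m pendant '[{"dx":1.6,"dy":3,"az":4.5},{"dx":1.6,"dy":4.5,"az":4.5},{"dx":1.6,"dy":5,"az":4.5},{"dx":1.6,"dy":5,"az":4.5},{"dx":1.6,"dy":5,"az":4.5},{"dx":1.6,"dy":5,"az":4.5},{"dx":1.6,"dy":5,"az":4.5},{"dx":1.6,"dy":5,"az":4.5},{"dx":1.6,"dy":5,"az":4.5},{"dx":1.6,"dy":5,"az":4.5},{"dx":1.6,"dy":5,"az":4.5},{"dx":1.6,"dy":5,"az":4.5}]' 20
```

```text
validation failed for argument at $[0]...
```

```bash
python3 -m pendant --help | head -30; python3 -m pendant '[{"dx":1.6,"dy":3,"dz":0,"ax":0,"ay":0,"az":4.5,"claw":1}]' 20
```

```text
time_s: 1.05
tcp_pos: [0.2449, -0.4988, 0.4048]
tcp_rot: [3.14, 0.001, 0.488]
ft_force: [0.4, 0.6, 0.7]
opening: 0.0878invalid input: not JSON, or not a number
```

All seven keys have to be present in every row.

```bash
python3 -m pendant '[{"dx":1.6,"dy":4.5,"dz":0,"ax":0,"ay":0,"az":4.5,"claw":1},{"dx":1.6,"dy":5,"dz":0,"ax":0,"ay":0,"az":4.5,"claw":1},{"dx":1.6,"dy":5,"dz":0,"ax":0,"ay":0,"az":4.5,"claw":1},{"dx":1.6,"dy":5,"dz":0,"ax":0,"ay":0,"az":4.5,"claw":1},{"dx":1.6,"dy":5,"dz":0,"ax":0,"ay":0,"az":4.5,"claw":1},{"dx":1.6,"dy":5,"dz":0,"ax":0,"ay":0,"az":4.5,"claw":1},{"dx":1.6,"dy":5,"dz":0,"ax":0,"ay":0,"az":4.5,"claw":1},{"dx":1.6,"dy":5,"dz":0,"ax":0,"ay":0,"az":4.5,"claw":1},{"dx":1.6,"dy":5,"dz":0,"ax":0,"ay":0,"az":4.5,"claw":1},{"dx":1.6,"dy":5,"dz":0,"ax":0,"ay":0,"az":4.5,"claw":1},{"dx":1.6,"dy":4,"dz":0,"ax":0,"ay":0,"az":4.5,"claw":1}]' 20
```

```text
time_s: 2.15
tcp_pos: [0.4108, 0.0203, 0.4067]
tcp_rot: [3.13, 0.001, 1.379]
ft_force: [0.9, -0.8, 0.6]
opening: 0.088
```

```bash
python3 - <<'E'
from h import *
o=shot('wrist','c_wrist',None,1.5); o2=shot('top','c_top',(120,130,230,150),3.4)
print(o['tcp_pos'],o['tcp_rot'])
print(proj('wrist',[[.4225,.091,.0585],[.57,-.214,.062]],o)*1.5)
E
```

```text
[0.41078868 0.02028537 0.40670183] [3.12983424e+00 1.47165144e-03 1.37947979e+00]
[[376.13550696 138.88095576]
 [644.22659565 509.50554458]]
```

View pics/c_wrist.png

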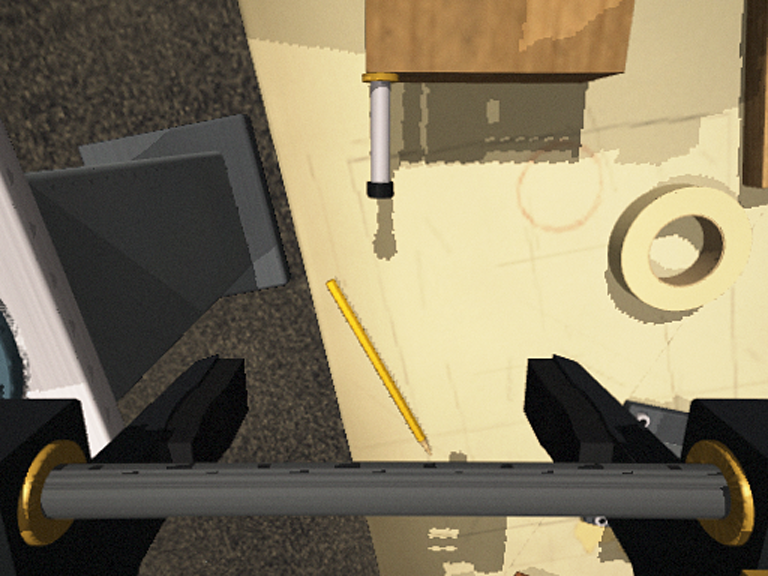

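View pics/c_top.png

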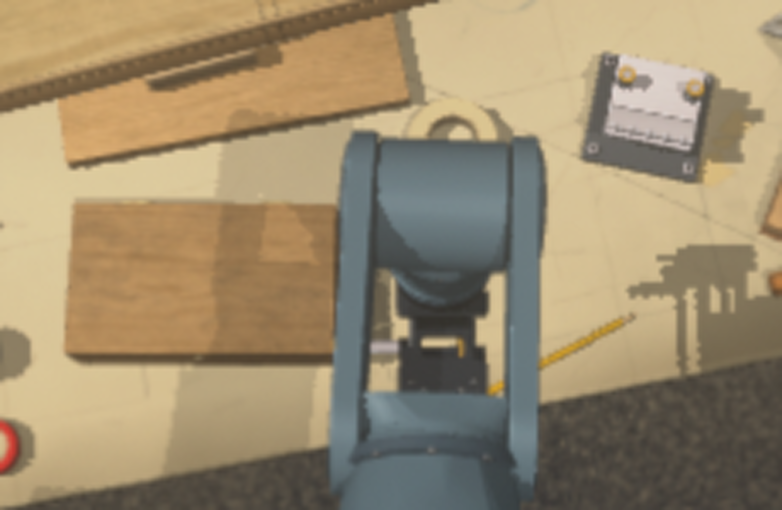

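The wrist view (×1.5) shows the rod running from (380,80) to its cap at (380,190). My predicted grip point is (376,139), which lies on the rod. I'll refine the rod from this view.

```bash
python3 - <<'E'
from h import *
o=r.observe()
P=atz('wrist',np.array([(380.5,82),(380,182),(380,197),(366,75),(627,73)])/1.5,.0585,o);print(P.round(4))
d=P[1]-P[0]; print(np.degrees(np.arctan2(-d[0],-d[1])), np.linalg.norm(P[2]-P[0]))
d=P[4]-P[3]; print('end',np.degrees(np.arctan2(d[1],d[0])))
E
```

```text
[[0.4312 0.125  0.0585]
 [0.4201 0.0679 0.0585]
 [0.4183 0.0587 0.0585]
 [0.4235 0.1303 0.0585]
 [0.5753 0.1025 0.0585]]
11.05089224633095 0.06755816178665497
end -10.399327046405615
```

```bash
python3 -m pendant '[{"dx":0.6,"dy":3,"dz":-1,"ax":0.1,"ay":0.6,"az":0,"claw":1},{"dx":0.6,"dy":3,"dz":-2,"ax":0,"ay":0,"az":0,"claw":1},{"dx":0.1,"dy":0.9,"dz":-4,"ax":0,"ay":0,"az":0,"claw":1},{"dx":0,"dy":0,"dz":-3,"ax":0,"ay":0,"az":0,"claw":1},{"dx":0,"dy":0,"dz":0,"ax":0,"ay":0,"az":0,"claw":1}]'; python3 - <<'E'
from h import *
o=shot('wrist','d_wrist',None,1.5); print(o['tcp_pos'],o['tcp_rot'])
R=Rn.from_euler('xyz',o['tcp_rot']).as_matrix(); print('grasp',o['tcp_pos']+R[:,2]*r.grasp_offset)
E
```

```text
time_s: 2.75
tcp_pos: [0.4252, 0.0932, 0.3061]
tcp_rot: [3.134, 0.002, 1.385]
ft_force: [-1.5, 1.1, 0.0]
opening: 0.0884
[0.42520416 0.09319989 0.30612058] [3.13439741e+00 1.69023642e-03 1.38501761e+00]
grasp [0.42619979 0.09275945 0.1588246 ]
```

View pics/d_wrist.png

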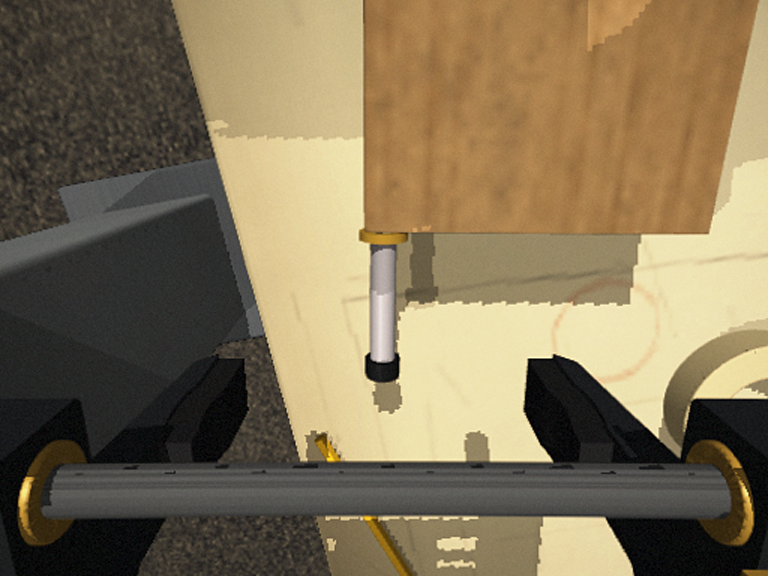

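The rod sits centred between the fingers (x≈383, against a finger centre of 386). I'll descend 10 cm and close.

```bash
python3 -m pendant '[{"dx":0,"dy":-0.2,"dz":-3,"ax":0,"ay":0.3,"az":0,"claw":1},{"dx":0,"dy":-0.1,"dz":-3,"ax":0,"ay":0,"az":0,"claw":1},{"dx":0,"dy":0,"dz":-3,"ax":0,"ay":0,"az":0,"claw":1},{"dx":0,"dy":0,"dz":-1,"ax":0,"ay":0,"az":0,"claw":0.6},{"dx":0,"dy":0,"dz":0,"ax":0,"ay":0,"az":0,"claw":0.3}]' 20; python3 - <<'E'
from h import *
o=shot('wrist','e_wrist',None,1.5); print(o['tcp_pos'],o['tcp_rot'],o['ft_force'])
R=Rn.from_euler('xyz',o['tcp_rot']).as_matrix(); print('grasp',o['tcp_pos']+R[:,2]*r.grasp_offset)
E
```

```text
time_s: 3.3
tcp_pos: [0.4322, 0.0861, 0.2152]
tcp_rot: [3.121, 0.001, 1.379]
ft_force: [-0.8, 0.5, 0.3]
opening: 0.0742
[0.43215659 0.08605701 0.21520135] [3.12070213e+00 1.02997225e-03 1.37850952e+00] [-0.78617171  0.52172189  0.28057104]
grasp [0.43514785 0.08532011 0.06793356]
```

View pics/e_wrist.png

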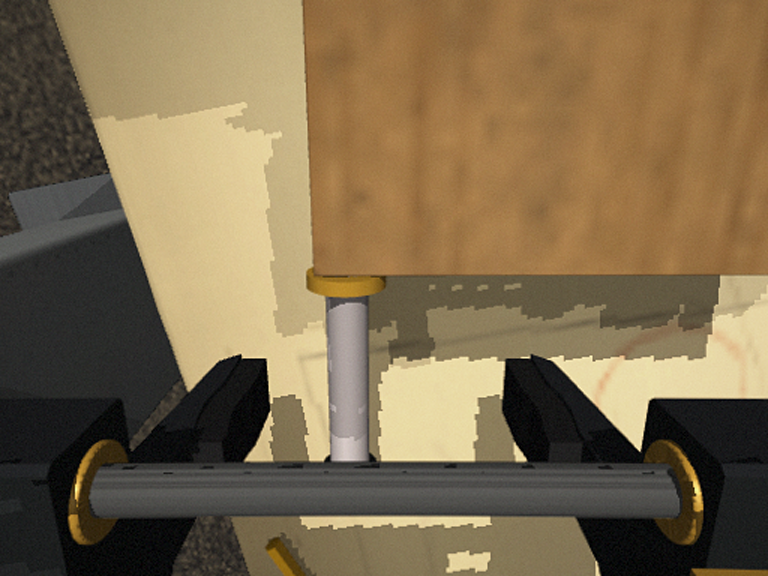

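There was drift of about 1 cm during the descent, plus 1.2° of tilt. I'll correct both before closing.

```bash
python3 -m pendant '[{"dx":-0.8,"dy":0.4,"dz":0,"ax":0.2,"ay":1.2,"az":0,"claw":0.6},{"dx":0,"dy":0,"dz":0,"ax":0,"ay":0,"az":0,"claw":0.6}]' 20; python3 - <<'E'
from h import *
o=r.observe(); print(o['tcp_pos'],o['tcp_rot'],o['ft_force'],o['qd'].round(3))
R=Rn.from_euler('xyz',o['tcp_rot']).as_matrix(); print('grasp',o['tcp_pos']+R[:,2]*r.grasp_offset)
E
```

```text
time_s: 3.55
tcp_pos: [0.4255, 0.0899, 0.2189]
tcp_rot: [3.138, 0.001, 1.378]
ft_force: [0.3, 0.6, 0.2]
opening: 0.0546
[0.42547026 0.08994603 0.21892433] [3.13812133e+00 9.42091582e-04 1.37784802e+00] [0.32631081 0.64946717 0.22013174] [-0.011 -0.018 -0.034 -0.004 -0.013 -0.003]
grasp [0.42594549 0.08971178 0.07162528]
```

```bash
python3 -m pendant '[{"dx":-0.1,"dy":0,"dz":-1.3,"ax":0,"ay":0,"az":0,"claw":0.6},{"dx":0,"dy":0,"dz":0,"ax":0,"ay":0,"az":0,"claw":0.3},{"dx":0,"dy":0,"dz":0,"ax":0,"ay":0,"az":0,"claw":0},{"dx":0,"dy":0,"dz":0,"ax":0,"ay":0,"az":0,"claw":0},{"dx":0,"dy":0,"dz":0,"ax":0,"ay":0,"az":0,"claw":0},{"dx":0,"dy":0,"dz":0,"ax":0,"ay":0,"az":0,"claw":0}]' 20; python3 - <<'E'
from h import *
o=shot('wrist','f_wrist',None,1); print(o['tcp_pos'],o['tcp_rot'],o['ft_force'])
R=Rn.from_euler('xyz',o['tcp_rot']).as_matrix(); print('grasp',o['tcp_pos']+R[:,2]*r.grasp_offset)
E
```

```text
time_s: 4.15
tcp_pos: [0.4253, 0.0903, 0.2071]
tcp_rot: [3.134, 0.0, 1.379]
ft_force: [-0.3, -1.2, -0.7]
opening: 0.0149
[0.42529743 0.09030531 0.20705665] [3.13370208e+00 4.24270130e-04 1.37891123e+00] [-0.28805324 -1.18027149 -0.65772099]
grasp [0.42642645 0.09002231 0.05976125]
```

View pics/f_wrist.png

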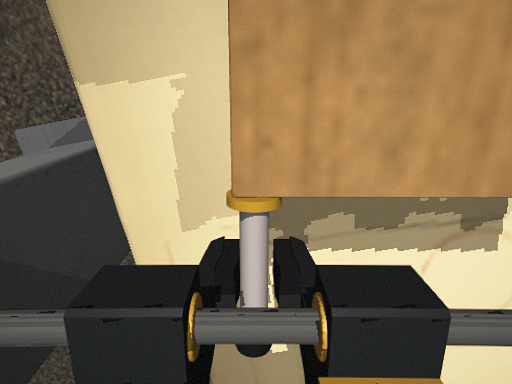

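The rod is between the pads. I'll work out the arc.

```bash
cat > arc.py <<'E'
from h import *
o=r.observe(); R0=Rn.from_euler('xyz',o['tcp_rot']).as_matrix(); g=o['tcp_pos']+R0[:,2]*r.grasp_offset
b=np.array([np.cos(np.radians(-11)),np.sin(np.radians(-11))])
G0=np.array([.4264,.0900]); zr=.0585; H=G0+.145*b; R=.14525
s=(g[:2]-H)@b; lat=(g[:2]-H)@[-b[1],b[0]]; z=g[2]-.05
ph=np.degrees(np.arctan2(z,-s)); print('phi',ph.round(2),'R',np.hypot(s,z).round(4),'lat',lat.round(4),'f',o['ft_force'].round(1),'rpy',o['tcp_rot'].round(3),'op',o['opening'].round(4))
p=np.array([s,z])
for k in range(1,7):
    a=np.radians(min(ph+7.5*k,115.5)); q=np.array([-R*np.cos(a),R*np.sin(a)]); d=(q-p)*100; p=q
    print(k,'dx %.2f dy %.2f dz %.2f'%(d[0]*b[0],d[0]*b[1],d[1]))
E
python3 arc.py
```

```text
Traceback (most recent call last):
  File "arc.py", line 6, in <module>
    ph=np.degrees(np.arctan2(z,-s)); print('phi',ph.round(2),'R',np.hypot(s,z).round(4),'lat',lat.round(4),'f',o['ft_force'].round(1),'rpy',o['tcp_rot'].round(3),'op',o['opening'].round(4))
                                                                                                                                                                       ^^^^^^^^^^^^^^^^^^
AttributeError: 'float' object has no attribute 'round'
```

```bash
sed -i "s/o\['opening'\].round(4)/o['opening']/" arc.py; python3 arc.py
```

```text
phi 3.69 R 0.1465 lat -0.0 f [-6.5  2.2  6.9] rpy [3.137e+00 1.000e-03 1.379e+00] op 0.011042649677866067
1 dx 0.36 dy -0.07 dz 1.88
2 dx 0.48 dy -0.09 dz 1.84
3 dx 0.71 dy -0.14 dz 1.76
4 dx 0.93 dy -0.18 dz 1.65
5 dx 1.13 dy -0.22 dz 1.51
6 dx 1.32 dy -0.26 dz 1.34
```

```bash
python3 -m pendant '[{"dx":0.1,"dy":0,"dz":0.9,"ax":0,"ay":0,"az":0,"claw":0},{"dx":0.2,"dy":0,"dz":1.3,"ax":0,"ay":0,"az":0,"claw":0},{"dx":0.5,"dy":-0.1,"dz":1.8,"ax":0,"ay":0,"az":0,"claw":0},{"dx":0.7,"dy":-0.1,"dz":1.8,"ax":0,"ay":0,"az":0,"claw":0}]'; python3 arc.py
```

```text
time_s: 4.6
tcp_pos: [0.4407, 0.0876, 0.2663]
tcp_rot: [3.133, 0.002, 1.379]
ft_force: [16.4, -4.5, -12.9]
opening: 0.0106
phi 28.09 R 0.1465 lat 0.0001 f [ 16.4  -4.5 -12.9] rpy [3.133e+00 2.000e-03 1.379e+00] op 0.010603200173109643
1 dx 1.09 dy -0.21 dz 1.56
2 dx 1.18 dy -0.23 dz 1.47
3 dx 1.36 dy -0.26 dz 1.30
4 dx 1.52 dy -0.29 dz 1.11
5 dx 1.64 dy -0.32 dz 0.90
6 dx 1.75 dy -0.34 dz 0.67
```

```bash
python3 -m pendant '[{"dx":1.1,"dy":-0.2,"dz":1.5,"ax":0,"ay":0.2,"az":0,"claw":0},{"dx":1.2,"dy":-0.2,"dz":1.4,"ax":0,"ay":0,"az":0,"claw":0},{"dx":1.4,"dy":-0.3,"dz":1.2,"ax":0,"ay":0,"az":0,"claw":0},{"dx":1.5,"dy":-0.3,"dz":1.1,"ax":0,"ay":0,"az":0,"claw":0}]'; python3 arc.py
```

```text
time_s: 5.0
tcp_pos: [0.4954, 0.0766, 0.3211]
tcp_rot: [3.128, 0.002, 1.378]
ft_force: [12.7, 0.3, -27.1]
opening: 0.01
phi 59.6 R 0.1435 lat -0.0003 f [ 12.7   0.3 -27.1] rpy [3.128e+00 2.000e-03 1.378e+00] op 0.010021714907329875
1 dx 1.58 dy -0.31 dz 1.00
2 dx 1.76 dy -0.34 dz 0.62
3 dx 1.83 dy -0.36 dz 0.38
4 dx 1.86 dy -0.36 dz 0.14
5 dx 1.86 dy -0.36 dz -0.11
6 dx 1.83 dy -0.36 dz -0.36
```

Radial force of about 30 N shows I'm pulling outside the true arc. I'll tighten the radius.

```bash
python3 -m pendant '[{"dx":1.4,"dy":-0.3,"dz":0.3,"ax":0,"ay":0.4,"az":0,"claw":0},{"dx":1.4,"dy":-0.3,"dz":0.4,"ax":0,"ay":0.2,"az":0,"claw":0}]'; python3 arc.py;  python3 - <<'E'
from h import *
shot('wrist','g_wrist')
E
```

```text
time_s: 5.2
tcp_pos: [0.5243, 0.0707, 0.3315]
tcp_rot: [3.139, 0.003, 1.378]
ft_force: [1.4, 2.8, -7.8]
opening: 0.0093
phi 71.5 R 0.1415 lat -0.0007 f [ 1.4  2.8 -7.8] rpy [3.139e+00 3.000e-03 1.378e+00] op 0.009267975563479752
1 dx 1.69 dy -0.33 dz 0.84
2 dx 1.85 dy -0.36 dz 0.24
3 dx 1.87 dy -0.36 dz -0.01
4 dx 1.85 dy -0.36 dz -0.26
5 dx 1.80 dy -0.35 dz -0.50
6 dx 1.50 dy -0.29 dz -0.62
```

View pics/g_wrist.png

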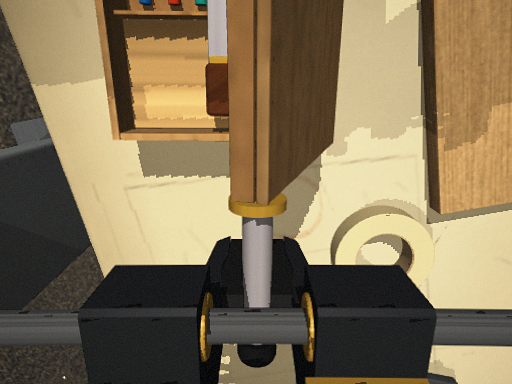

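The lid is nearly upright, with the rod still between the pads at (257,265) and the feeler grip visible at (217,90). The opening is shrinking, so the rod is creeping along the pads. I'll keep the tool a little lower.

```bash
python3 -m pendant '[{"dx":1.5,"dy":-0.3,"dz":-0.3,"ax":0,"ay":0,"az":0,"claw":0},{"dx":1.6,"dy":-0.3,"dz":-0.2,"ax":0,"ay":0,"az":0,"claw":0}]'; python3 arc.py
```

```text
time_s: 5.45
tcp_pos: [0.5586, 0.0642, 0.3337]
tcp_rot: [3.129, 0.003, 1.378]
ft_force: [-2.4, -2.4, 10.4]
opening: 0.0083
phi 86.46 R 0.1366 lat -0.0006 f [-2.4 -2.4 10.4] rpy [3.129e+00 3.000e-03 1.378e+00] op 0.008329216389892237
1 dx 1.81 dy -0.35 dz 0.85
2 dx 1.85 dy -0.36 dz -0.25
3 dx 1.80 dy -0.35 dz -0.50
4 dx 1.51 dy -0.29 dz -0.63
5 dx 0.00 dy -0.00 dz 0.00
6 dx 0.00 dy -0.00 dz 0.00
```

```bash
python3 -m pendant '[{"dx":1.7,"dy":-0.3,"dz":0,"ax":0,"ay":0.4,"az":0,"claw":0},{"dx":1.7,"dy":-0.3,"dz":-0.3,"ax":0,"ay":0.2,"az":0,"claw":0}]'; python3 arc.py;  python3 - <<'E'
from h import *
shot('wrist','h_wrist')
shot('scene','h_scene',(150,110,200,150),4)
E
```

```text
time_s: 5.65
tcp_pos: [0.5926, 0.0579, 0.3319]
tcp_rot: [3.141, 0.007, 1.379]
ft_force: [-2.0, -1.1, 0.2]
opening: 0.0082
phi 100.23 R 0.1367 lat -0.0008 f [-2.  -1.1  0.2] rpy [3.141 0.007 1.379] op 0.008221055613050253
1 dx 1.96 dy -0.38 dz 0.38
2 dx 1.74 dy -0.34 dz -0.70
3 dx 0.06 dy -0.01 dz -0.03
4 dx 0.00 dy -0.00 dz 0.00
5 dx 0.00 dy -0.00 dz 0.00
6 dx 0.00 dy -0.00 dz 0.00
```

View pics/h_wrist.png

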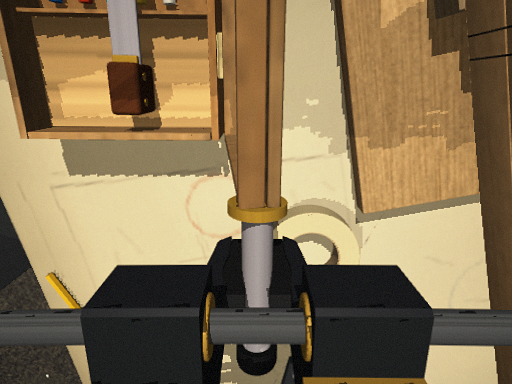

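View pics/h_scene.png

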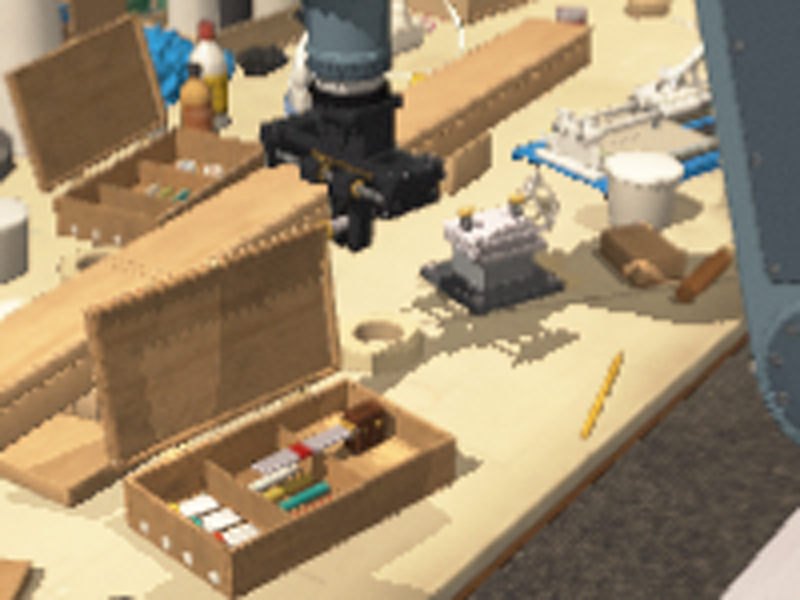

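The lid is just past upright, the rod is still held at (258,270), and the feeler lies towards the back of the right compartment. I'll carry on to the stop.

```bash
python3 -m pendant '[{"dx":1.4,"dy":-0.3,"dz":-0.3,"ax":0,"ay":0,"az":0,"claw":0},{"dx":1.3,"dy":-0.3,"dz":-0.5,"ax":0,"ay":0,"az":0,"claw":0}]'; python3 arc.py
```

```text
time_s: 5.95
tcp_pos: [0.619, 0.0524, 0.324]
tcp_rot: [-3.141, 0.006, 1.379]
ft_force: [-0.8, 2.8, 1.1]
opening: 0.0084
phi 111.98 R 0.1367 lat -0.0011 f [-0.8  2.8  1.1] rpy [-3.141  0.006  1.379] op 0.008416092868905751
1 dx 1.12 dy -0.22 dz 0.44
2 dx 0.00 dy -0.00 dz 0.00
3 dx 0.00 dy -0.00 dz 0.00
4 dx 0.00 dy -0.00 dz 0.00
5 dx 0.00 dy -0.00 dz 0.00
6 dx 0.00 dy -0.00 dz 0.00
```

```bash
python3 -m pendant '[{"dx":0.6,"dy":-0.1,"dz":-0.3,"ax":0,"ay":0,"az":0,"claw":0},{"dx":0.4,"dy":-0.1,"dz":-0.2,"ax":0,"ay":0,"az":0,"claw":0}]'; python3 arc.py
```

```text
time_s: 6.15
tcp_pos: [0.6289, 0.0504, 0.3191]
tcp_rot: [-3.139, 0.006, 1.379]
ft_force: [-22.7, 4.2, 25.2]
opening: 0.0083
phi 116.58 R 0.1362 lat -0.0011 f [-22.7   4.2  25.2] rpy [-3.139  0.006  1.379] op 0.008337926642295965
1 dx 0.15 dy -0.03 dz 0.93
2 dx 0.00 dy -0.00 dz 0.00
3 dx 0.00 dy -0.00 dz 0.00
4 dx 0.00 dy -0.00 dz 0.00
5 dx 0.00 dy -0.00 dz 0.00
6 dx 0.00 dy -0.00 dz 0.00
```

The force spike means the lid is on its stop. I'll ease off, open and rise.

```bash
python3 -m pendant '[{"dx":-0.3,"dy":0.1,"dz":0.2,"ax":0,"ay":0,"az":0,"claw":0.2},{"dx":0,"dy":0,"dz":0,"ax":0,"ay":0,"az":0,"claw":0.5},{"dx":0,"dy":0,"dz":0,"ax":0,"ay":0,"az":0,"claw":0.6},{"dx":0,"dy":0,"dz":1,"ax":0,"ay":0,"az":0,"claw":0.6},{"dx":0,"dy":0,"dz":3,"ax":0,"ay":0,"az":0,"claw":0.6},{"dx":0,"dy":0,"dz":3,"ax":0,"ay":0,"az":0,"claw":0.6},{"dx":0,"dy":0,"dz":2,"ax":0,"ay":0,"az":0,"claw":0.6},{"dx":-2,"dy":1,"dz":0,"ax":0,"ay":0,"az":0,"claw":0.6},{"dx":-3,"dy":2,"dz":0,"ax":0,"ay":0,"az":0,"claw":0.6},{"dx":-3,"dy":2,"dz":0,"ax":0,"ay":0,"az":0,"claw":0.6},{"dx":0,"dy":0,"dz":0,"ax":0,"ay":0,"az":0,"claw":0.6}]'; python3 - <<'E'
from h import *
o=shot('wrist','i_wrist',None,1.5)
shot('top','i_top',(120,130,230,150),3.4)
shot('scene','i_scene',(150,110,200,150),4)
print(o['tcp_pos'],o['tcp_rot'])
for n in ['wrist','top','scene']:
  for l in ['feeler','feeler_grip']:
    for e in r.regions_of(n,l)[:1]: print(n,l,round(e['p'],2),e['extent'],np.argwhere(e['region']).mean(0)[::-1].round(1))
E
```

```text
time_s: 7.25
tcp_pos: [0.543, 0.1017, 0.4201]
tcp_rot: [3.137, 0.006, 1.377]
ft_force: [0.3, -0.4, 0.4]
opening: 0.0531
[0.54303782 0.10167897 0.42006096] [3.13673374 0.00601668 1.37713543]
wrist feeler 0.57 [207.0, 2.4, 26.1, 141.7] [217.1  72.2]
wrist feeler_grip 0.97 [203.8, 0.6, 31.2, 141.5] [217.3  71.5]
top feeler 0.58 [172.5, 208.4, 10.7, 6.9] [177.5 209.5]
top feeler_grip 0.57 [170.7, 206.8, 11.7, 6.6] [176.6 209.5]
scene feeler 0.49 [212.7, 211.5, 34.6, 15.3] [233.7 218.4]
scene feeler_grip 0.77 [214.7, 210.8, 33.6, 16.3] [232.4 219.1]
```

View pics/i_wrist.png

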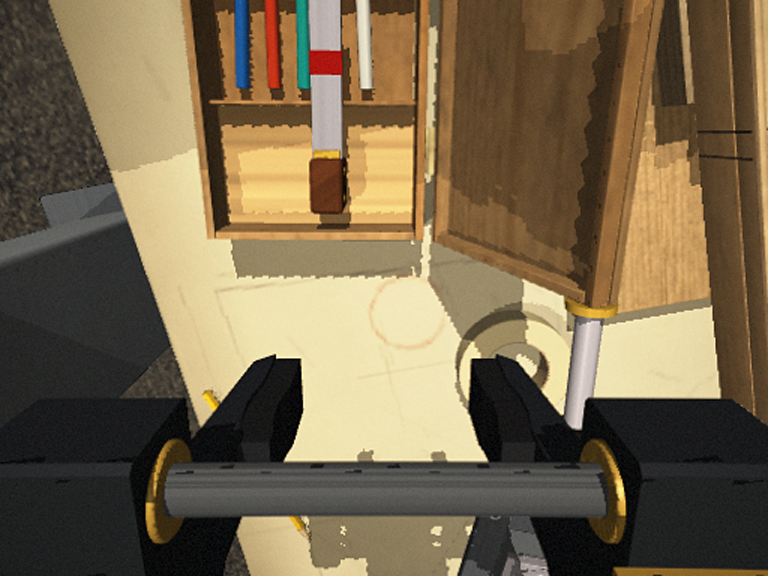

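View pics/i_scene.png

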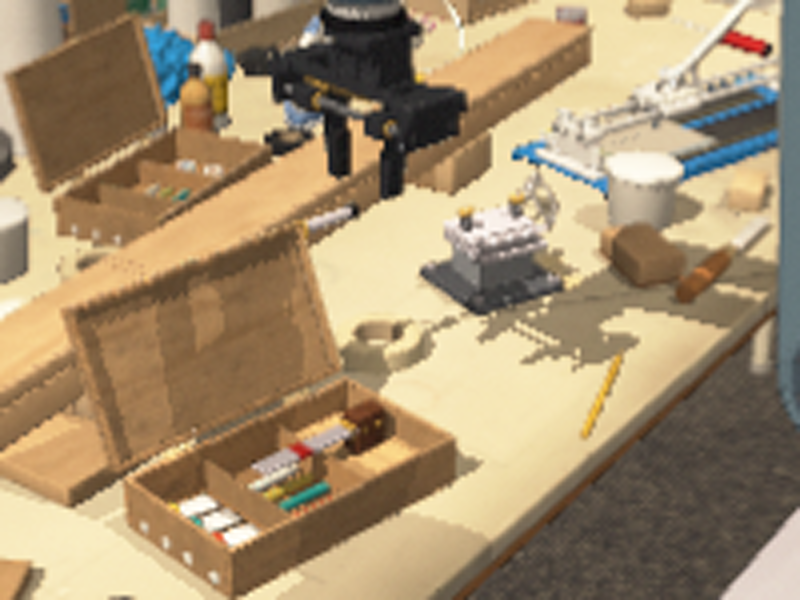

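View pics/i_top.png

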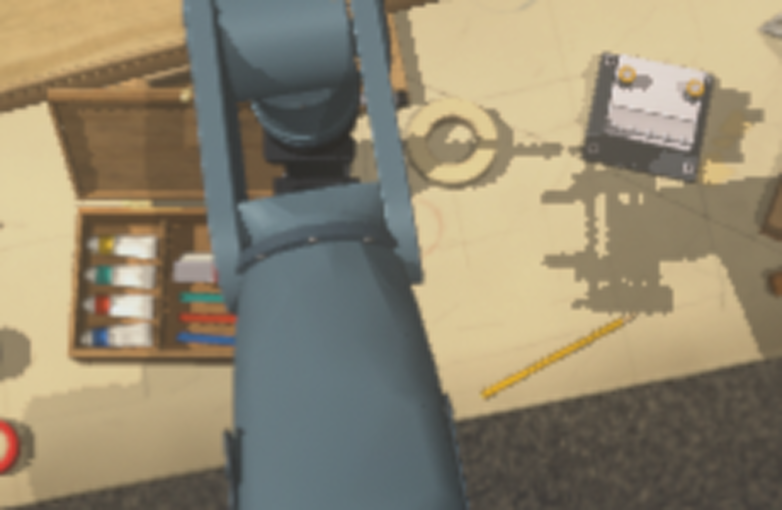

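The lid rests open on its stop. In the wrist view (×1.5) the feeler grip's top face spans about x 310–344 and y 157–213, with the blade running up at x≈326.

```bash
python3 - <<'E'
from h import *
im=cv2.imread('pics/i_wrist_raw.png')[60:165,130:310]; cv2.imwrite('pics/i_crop.png',cv2.resize(im,None,fx=4.4,fy=4.4,interpolation=cv2.INTER_CUBIC))
E
```

```text
(no output)
```

View pics/i_crop.png

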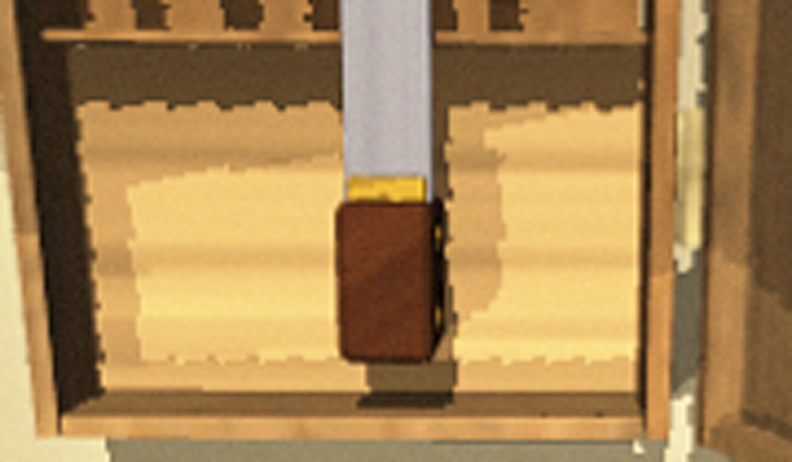

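```bash
python3 - <<'E'
from h import *
o={'tcp_pos':np.array([0.54303782,0.10167897,0.42006096]),'tcp_rot':np.array([3.13673374,0.00601668,1.37713543])}
C=lambda p:np.array(p)/4.4+[130,60]-0.4
P=atz('wrist',C([(336,203),(438,203),(436,357),(341,358)]),.058,o);print(P.round(4),'ctr',P.mean(0).round(4), [np.linalg.norm(P[i]-P[(i+1)%4]).round(4) for i in range(4)])
B=atz('wrist',C([(386.5,0),(386.5,180)]),.046,o); d=B[0]-B[1]; print('blade yaw',np.degrees(np.arctan2(d[1],d[0])))
print('band', atz('wrist',[(216.7,(51+75)/3)],.046,o))
W=atz('wrist',C([(648,40),(645,415),(35,40),(60,415)]),.05,o); print('walls',W.round(4))
E
```

```text
[[0.507  0.1674 0.058 ]
 [0.529  0.1631 0.058 ]
 [0.5213 0.1301 0.058 ]
 [0.5    0.134  0.058 ]] ctr [0.5143 0.1486 0.058 ] [np.float64(0.0225), np.float64(0.0339), np.float64(0.0216), np.float64(0.0341)]
blade yaw 76.84832544619448
band [[0.5291289  0.22193403 0.046     ]]
walls [[0.5809 0.1876 0.05  ]
 [0.5658 0.1062 0.05  ]
 [0.4498 0.2128 0.05  ]
 [0.4309 0.1325 0.05  ]]
```

The feeler grip is at (0.514, 0.149) with yaw about 78°. It is only about 70 mm in front of the hinge, and the gripper body reaches 93 mm from its centre, so a centred grasp would bring the body against the leaning lid. I'll set the gripper about 16 mm forward instead and let the back finger draw the light feeler forward as it closes.

```bash
python3 -m pendant '[{"dx":-2.2,"dy":2.5,"dz":0,"ax":0,"ay":0,"az":-1,"claw":0.75},{"dx":-2.2,"dy":2.5,"dz":-2,"ax":0,"ay":0,"az":0,"claw":0.75},{"dx":0,"dy":0,"dz":-4,"ax":0,"ay":0,"az":0,"claw":0.75},{"dx":0,"dy":0,"dz":-4,"ax":0,"ay":0,"az":0,"claw":0.75},{"dx":0,"dy":0,"dz":-3,"ax":0,"ay":0,"az":0,"claw":0.75},{"dx":0,"dy":0,"dz":0,"ax":0,"ay":0,"az":0,"claw":0.75}]'; python3 - <<'E'
from h import *
o=shot('wrist','j_wrist',None,1.5); print(o['tcp_pos'],o['tcp_rot'],o['opening'])
R=Rn.from_euler('xyz',o['tcp_rot']).as_matrix(); print('grasp',o['tcp_pos']+R[:,2]*r.grasp_offset)
E
```

```text
time_s: 8.3
tcp_pos: [0.5023, 0.1493, 0.2859]
tcp_rot: [3.133, 0.006, 1.352]
ft_force: [-0.7, -0.4, 0.5]
opening: 0.0661
[0.50227531 0.14932493 0.28594626] [3.13319894 0.00565051 1.35229293] 0.06610376710057957
grasp [0.50330188 0.14824442 0.1386538 ]
```

View pics/j_wrist.png

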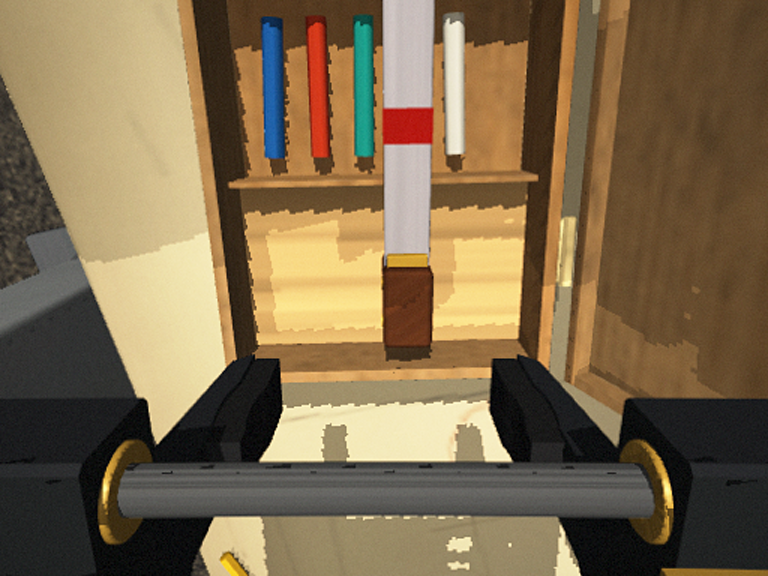

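```bash
python3 -m pendant '[{"dx":-0.6,"dy":0.4,"dz":-1.5,"ax":0.1,"ay":0.6,"az":0,"claw":0.75},{"dx":-0.2,"dy":0.1,"dz":-2,"ax":0,"ay":0.2,"az":0,"claw":0.75},{"dx":-0.2,"dy":0.1,"dz":-1.5,"ax":0,"ay":0.2,"az":0,"claw":0.75},{"dx":0,"dy":0,"dz":0,"ax":0,"ay":0,"az":0,"claw":0.75}]'; cat > g.py <<'E'
from h import *
o=r.observe(); print(o['time_s'],o['tcp_pos'].round(4),o['tcp_rot'].round(4),o['opening'],o['ft_force'].round(1),o['ft_torque'].round(2))
R=Rn.from_euler('xyz',o['tcp_rot']).as_matrix(); print('grasp',(o['tcp_pos']+R[:,2]*r.grasp_offset).round(4),'z',R[:,2].round(4))
E
python3 g.py
```

```text
time_s: 8.75
tcp_pos: [0.4955, 0.1558, 0.2409]
tcp_rot: [3.141, 0.004, 1.351]
ft_force: [-0.7, -0.4, -0.1]
opening: 0.0661
8.75 [0.4955 0.1558 0.2409] [3.1407 0.0041 1.351 ] 0.06610441016266588 [-0.7 -0.4 -0.1] [-0.02 -0.12  0.01]
grasp [0.4955 0.1552 0.0936] z [ 0.     -0.0042 -1.    ]
```

```bash
python3 -m pendant '[{"dx":0.2,"dy":-0.2,"dz":-1.6,"ax":0,"ay":0,"az":0,"claw":0.75},{"dx":-0.1,"dy":0,"dz":-1.5,"ax":0,"ay":0.2,"az":0,"claw":0.75},{"dx":0,"dy":0,"dz":-0.8,"ax":0,"ay":0,"az":0,"claw":0.75},{"dx":0,"dy":0,"dz":0,"ax":0,"ay":0,"az":0,"claw":0.75}]';python3 g.py; python3 - <<'E'
from h import *
o=shot('wrist','k_wrist',None,1.5)
E
```

```text
time_s: 9.15
tcp_pos: [0.4981, 0.1542, 0.2031]
tcp_rot: [3.14, 0.003, 1.351]
ft_force: [0.2, 0.0, 0.0]
opening: 0.0663
9.15 [0.4981 0.1542 0.2031] [3.1397 0.0033 1.3511] 0.0662661488679611 [0.2 0.  0. ] [-0.01 -0.03  0.04]
grasp [0.4983 0.1536 0.0558] z [ 0.0011 -0.0037 -1.    ]
```

View pics/k_wrist.png

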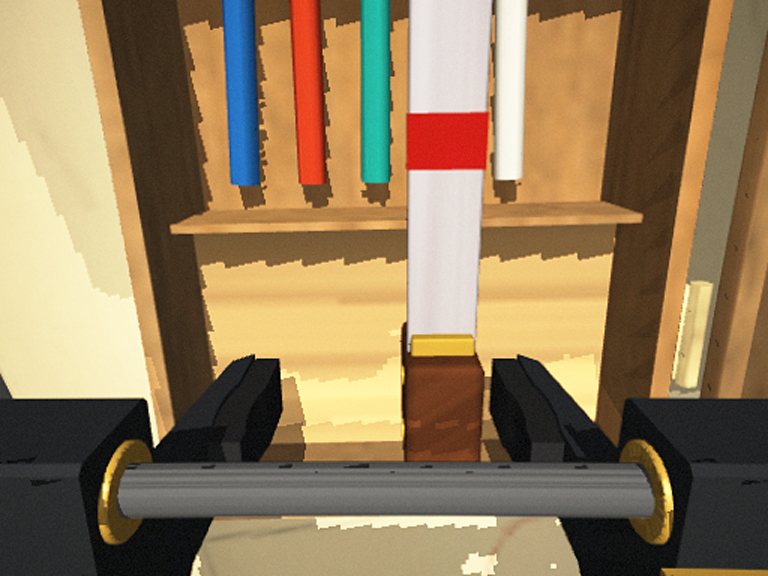

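The grip lies between the fingers, nearer the back one as planned. I'll lower another 0.9 cm and close in stages.

```bash
python3 -m pendant '[{"dx":0,"dy":-0.1,"dz":-0.9,"ax":0,"ay":0.1,"az":0,"claw":0.75},{"dx":0,"dy":0,"dz":0,"ax":0,"ay":0,"az":0,"claw":0.6},{"dx":0,"dy":0,"dz":0,"ax":0,"ay":0,"az":0,"claw":0.45},{"dx":0,"dy":0,"dz":0,"ax":0,"ay":0,"az":0,"claw":0.3},{"dx":0,"dy":0,"dz":0,"ax":0,"ay":0,"az":0,"claw":0.1},{"dx":0,"dy":0,"dz":0,"ax":0,"ay":0,"az":0,"claw":0},{"dx":0,"dy":0,"dz":0,"ax":0,"ay":0,"az":0,"claw":0}]' 45;python3 g.py; python3 - <<'E'
from h import *
o=shot('wrist','l_wrist',None,1.5)
E
```

```text
time_s: 9.9
tcp_pos: [0.4999, 0.1533, 0.1964]
tcp_rot: [3.136, 0.002, 1.351]
ft_force: [0.3, 0.8, -0.8]
opening: 0.0217
9.9 [0.4999 0.1533 0.1964] [3.1359e+00 2.1000e-03 1.3512e+00] 0.021688412052097927 [ 0.3  0.8 -0.8] [-0.04 -0.07  0.03]
grasp [0.5007 0.1528 0.0491] z [ 0.0051 -0.0033 -1.    ]
```

View pics/l_wrist.png

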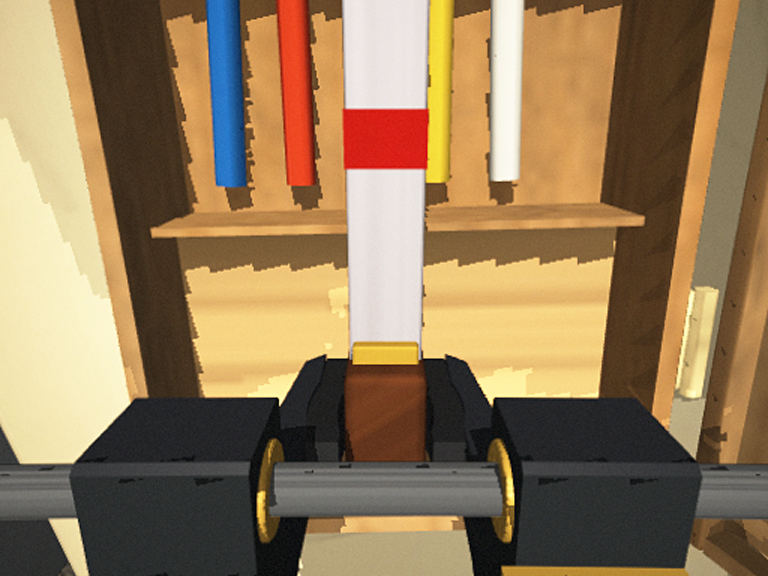

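The feeler is held (opening 21.7 mm) and was drawn forward cleanly. I'll lift it straight up, then carry it toward the jig while turning.

```bash
python3 -m pendant '[{"dx":0,"dy":0,"dz":0.5,"ax":0,"ay":0,"az":0,"claw":0},{"dx":0,"dy":0,"dz":2,"ax":0,"ay":0,"az":0,"claw":0},{"dx":0,"dy":0,"dz":4,"ax":0,"ay":0,"az":0,"claw":0},{"dx":0,"dy":0,"dz":4,"ax":0,"ay":0,"az":0,"claw":0},{"dx":0,"dy":0,"dz":4,"ax":0,"ay":0,"az":0,"claw":0},{"dx":0,"dy":0,"dz":4,"ax":0,"ay":0,"az":0,"claw":0},{"dx":-0.5,"dy":-2,"dz":1,"ax":0,"ay":0,"az":0,"claw":0},{"dx":-0.5,"dy":-4,"dz":0,"ax":0,"ay":0,"az":-4,"claw":0},{"dx":-0.5,"dy":-4,"dz":0,"ax":0,"ay":0,"az":-8,"claw":0},{"dx":-0.5,"dy":-4,"dz":0,"ax":0,"ay":0,"az":-8,"claw":0},{"dx":-0.5,"dy":-4,"dz":0,"ax":0,"ay":0,"az":-8,"claw":0},{"dx":-0.5,"dy":-3,"dz":0,"ax":0,"ay":0,"az":-8,"claw":0}]' 55;python3 g.py; python3 - <<'E'
from h import *
o=shot('scene','m_scene',(150,90,230,170),3.4)
E
```

```text
time_s: 11.15
tcp_pos: [0.4622, -0.0593, 0.4011]
tcp_rot: [3.141, 0.002, 0.71]
ft_force: [1.1, -0.1, -1.6]
opening: 0.0211
11.15 [ 0.4622 -0.0593  0.4011] [3.141e+00 2.300e-03 7.103e-01] 0.021113967610895283 [ 1.1 -0.1 -1.6] [-0.03  0.02 -0.03]
grasp [ 0.462  -0.0595  0.2538] z [-0.0014 -0.0019 -1.    ]
```

View pics/m_scene.png

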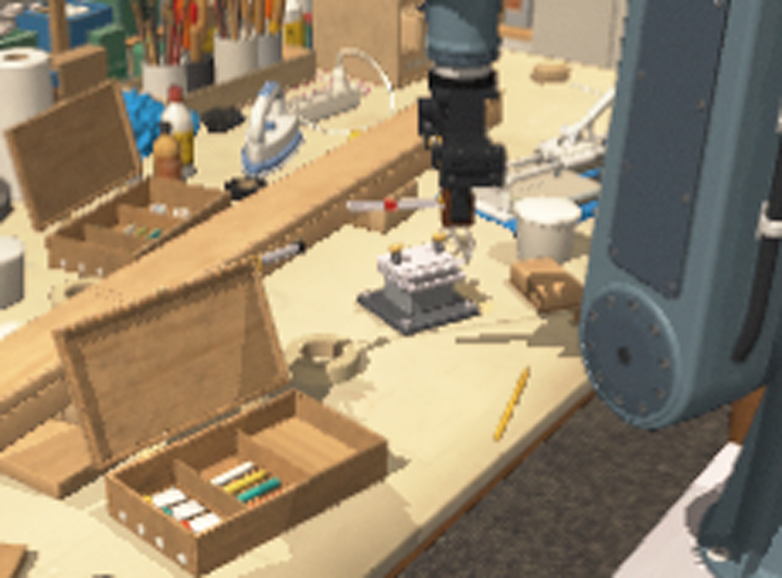

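The feeler is held level and the lid is still open. I'll finish turning and move in front of the jig.

```bash
python3 -m pendant '[{"dx":-0.5,"dy":-1.2,"dz":0,"ax":0,"ay":0,"az":-8,"claw":0},{"dx":-0.5,"dy":-1.2,"dz":0,"ax":0,"ay":0,"az":-8,"claw":0},{"dx":-0.5,"dy":-1.2,"dz":-1,"ax":0,"ay":0,"az":-8,"claw":0},{"dx":-0.5,"dy":-1.2,"dz":-1,"ax":0,"ay":0,"az":-8,"claw":0},{"dx":-0.5,"dy":-1.2,"dz":-1,"ax":0,"ay":0,"az":-8,"claw":0},{"dx":-0.5,"dy":-1.2,"dz":-1,"ax":0,"ay":0,"az":-8,"claw":0},{"dx":-0.2,"dy":-1.2,"dz":-1,"ax":0,"ay":0,"az":-8,"claw":0},{"dx":0,"dy":-1.1,"dz":-1,"ax":0,"ay":0,"az":-7,"claw":0},{"dx":0,"dy":0,"dz":0,"ax":0,"ay":0,"az":0,"claw":0}]';python3 g.py; python3 - <<'E'
from h import *
o=shot('wrist','n_wrist',None,1.5);shot('top','n_top',(220,110,200,140),4); shot('scene','n_scene',(220,130,100,70),8)
E
```

```text
time_s: 12.1
tcp_pos: [0.426, -0.1603, 0.34]
tcp_rot: [3.14, 0.007, -0.437]
ft_force: [0.2, -0.2, -1.2]
opening: 0.0217
12.1 [ 0.426  -0.1603  0.34  ] [ 3.1403  0.0069 -0.4371] 0.021734411537641374 [ 0.2 -0.2 -1.2] [ 0.06  0.1  -0.  ]
grasp [ 0.425  -0.16    0.1927] z [-0.0068  0.0018 -1.    ]
```

View pics/n_wrist.png

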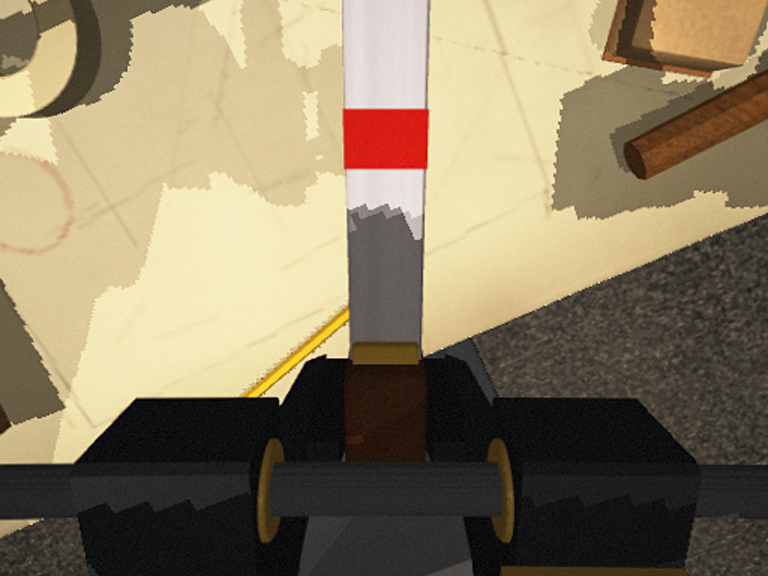

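View pics/n_top.png

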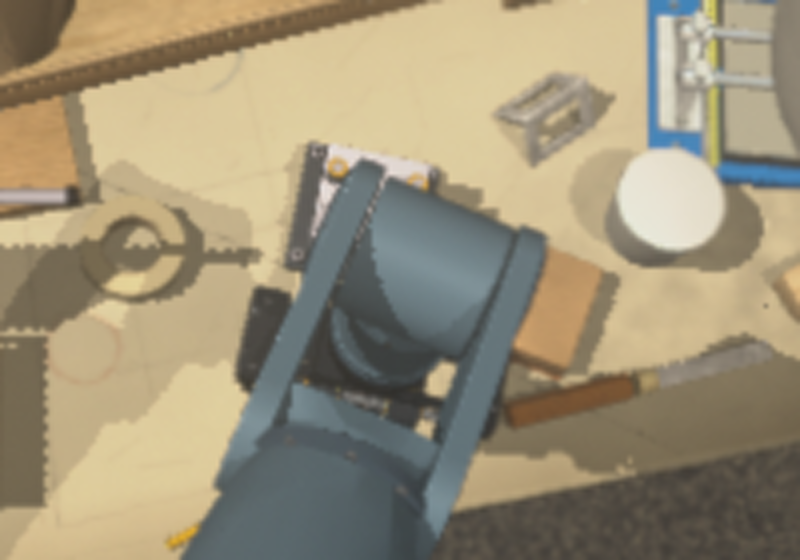

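View pics/n_scene.png

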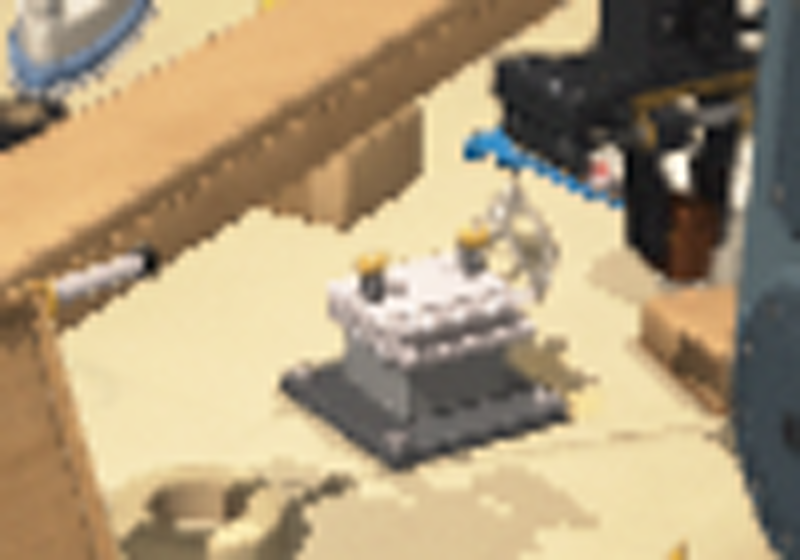

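The jig is outside this wrist view. I'll tip the tool forward briefly to look at the jig and the blade tip together.

```bash
python3 -m pendant '[{"dx":-1,"dy":0.5,"dz":2,"ax":-3,"ay":-7,"az":0.5,"claw":0},{"dx":-1,"dy":0.5,"dz":2,"ax":-3,"ay":-7,"az":0.5,"claw":0},{"dx":-1,"dy":0.5,"dz":1,"ax":-3,"ay":-7,"az":0.5,"claw":0},{"dx":-1,"dy":0.5,"dz":1,"ax":-3,"ay":-7,"az":0.5,"claw":0},{"dx":0,"dy":0,"dz":0,"ax":0,"ay":0,"az":0,"claw":0}]';python3 g.py; python3 - <<'E'
from h import *
o=shot('wrist','o_wrist',None,1.5); np.save('o_pose.npy',np.r_[o['tcp_pos'],o['tcp_rot']])
E
```

```text
time_s: 12.75
tcp_pos: [0.3865, -0.136, 0.4044]
tcp_rot: [3.137, -0.545, -0.375]
ft_force: [-1.2, 0.8, -1.7]
opening: 0.0216
12.75 [ 0.3865 -0.136   0.4044] [ 3.1366 -0.5446 -0.3747] 0.021575320154049105 [-1.2  0.8 -1.7] [0.21 0.37 0.06]
grasp [ 0.4572 -0.1646  0.2784] z [ 0.4803 -0.1943 -0.8553]
```

View pics/o_wrist.png

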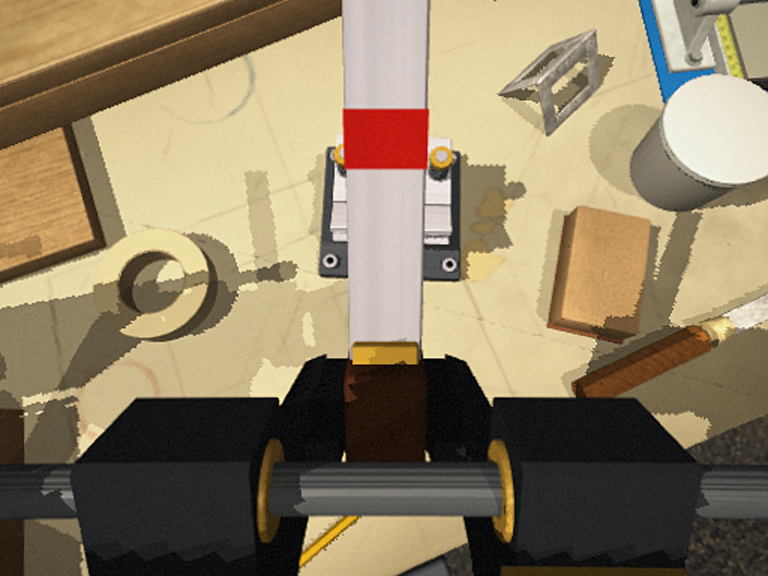

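```bash
python3 - <<'E'
from h import *
im=cv2.imread('pics/o_wrist_raw.png')[85:195,200:320]; cv2.imwrite('pics/o_crop.png',cv2.resize(im,None,fx=5,fy=5,interpolation=cv2.INTER_CUBIC))
E
```

```text
(no output)
```

View pics/o_crop.png

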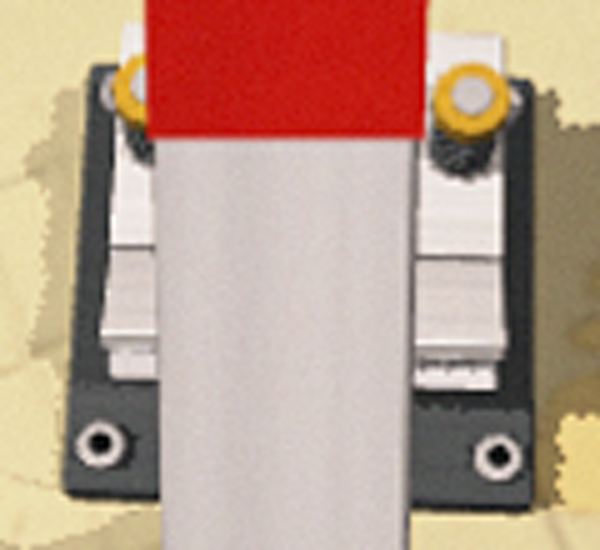

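```bash
python3 - <<'E'
from h import *
p=np.load('o_pose.npy'); o={'tcp_pos':p[:3],'tcp_rot':p[3:]}
C=lambda q:np.array(q)/5+[200,85]-.4
def rep(n,P):
    d=P[0]-P[1]; print(n,P.round(4).tolist(),'mid',P.mean(0).round(4),'w',np.linalg.norm(d).round(4),'yaw',np.degrees(np.arctan2(-d[0],d[1])).round(2))
rep('up lower edge .074',atz('wrist',C([(104,347),(505,358)]),.074,o))
rep('up top edge .078',atz('wrist',C([(103,336),(505,347)]),.078,o))
rep('lower bottom .055?',atz('wrist',C([(110,380),(497,388)]),.054,o))
rep('base front .004',atz('wrist',C([(65,493),(532,508)]),.005,o))
rep('screws',atz('wrist',C([(101,443),(498,457)]),.008,o))
# jig in old top image for compare
rep('top', atz('top',np.array([(606,133),(694,150)])/3.4+[120,130],.074))
# where is blade tip predicted
R=Rn.from_euler('xyz',p[3:]).as_matrix(); g=p[:3]+R[:,2]*r.grasp_offset
print(proj('wrist',[g+R@[.123-.047,0,.007-.004], g+R@[.018+.0,0,.007-.004]],o)*1.5)
E
```

```text
up lower edge .074 [[0.5941, -0.1767, 0.074], [0.5595, -0.2577, 0.074]] mid [ 0.5768 -0.2172  0.074 ] w 0.0881 yaw -23.16
up top edge .078 [[0.595, -0.1773, 0.078], [0.5606, -0.2576, 0.078]] mid [ 0.5778 -0.2174  0.078 ] w 0.0874 yaw -23.16
lower bottom .055? [[0.5938, -0.176, 0.054], [0.5592, -0.2584, 0.054]] mid [ 0.5765 -0.2172  0.054 ] w 0.0894 yaw -22.75
base front .004 [[0.5873, -0.1562, 0.005], [0.5396, -0.2663, 0.005]] mid [ 0.5634 -0.2113  0.005 ] w 0.12 yaw -23.42
screws [[0.5955, -0.1694, 0.008], [0.5546, -0.2629, 0.008]] mid [ 0.5751 -0.2162  0.008 ] w 0.102 yaw -23.62
top [[0.5866, -0.1736, 0.074], [0.5527, -0.2552, 0.074]] mid [ 0.5697 -0.2144  0.074 ] w 0.0884 yaw -22.6
[[384.71502102 132.49597109]
 [384.67276315 351.12149675]]
```

The plate's front edge measures 88.1 mm wide, as it should, which puts jig_mouth at (0.577, -0.217) with yaw -23.2°. This is 7 mm farther than the top camera's estimate, and I trust the closer view. I'll level the tool and line up with the tip about 30 mm short of the mouth.

```bash
cat > j.py <<'E'
from h import *
M=np.array([.5768,-.2172,.062]); a=np.radians(-23.2); f=np.array([np.cos(a),np.sin(a),0]); l=np.array([-f[1],f[0],0])
o=r.observe(); R=Rn.from_euler('xyz',o['tcp_rot']).as_matrix(); g=o['tcp_pos']+R[:,2]*r.grasp_offset
tip=g+R@[.1215,0,.0051]; e=tip-M
dy=np.degrees(np.arctan2(R[1,0],R[0,0]))+23.2
print('t',o['time_s'],'tip in %.1f left %.1f blade-bottom %.1f mm'%(e@f*1e3,e@l*1e3,e[2]*1e3-2),'yaw err %.2f pitch(tip up) %.2f roll %.2f deg'%(dy,np.degrees(R[2,0]),np.degrees(R[2,1])),'F fwd %.1f left %.1f up %.1f'%(o['ft_force']@f,o['ft_force']@l,o['ft_force'][2]),'T',o['ft_torque'].round(2),'op',round(o['opening'],4))
w=-(e@l); print('per mm fwd: dx .0919 dy -.0394 cm; lateral fix cm: dx %.2f dy %.2f; '%(w*l[0]*100,w*l[1]*100))
# rotation fixing tilt & yaw in world axes
T=np.c_[f,-l,[0,0,-1]]; print('rotfix deg',np.degrees(Rn.from_matrix(T@R.T).as_rotvec()).round(2))
E
python3 -m pendant '[{"dx":1.2,"dy":-0.5,"dz":-1,"ax":3,"ay":7.2,"az":-0.4,"claw":0},{"dx":1.2,"dy":-0.5,"dz":-1,"ax":3,"ay":7.2,"az":-0.4,"claw":0},{"dx":1.2,"dy":-0.5,"dz":-2,"ax":3,"ay":7.2,"az":-0.4,"claw":0},{"dx":1.2,"dy":-0.5,"dz":-2,"ax":3,"ay":6.5,"az":-0.4,"claw":0},{"dx":0,"dy":0,"dz":-2,"ax":0,"ay":0,"az":0,"claw":0},{"dx":0,"dy":0,"dz":0,"ax":0,"ay":0,"az":0,"claw":0}]';python3 j.py
```

```text
time_s: 13.4
tcp_pos: [0.4395, -0.1571, 0.3209]
tcp_rot: [3.136, 0.033, -0.4]
ft_force: [0.2, 0.9, -1.3]
opening: 0.0219
t 13.4 tip in -33.5 left 0.9 blade-bottom 100.6 mm yaw err 0.26 pitch(tip up) -1.90 roll 0.30 deg F fwd -0.2 left 0.9 up -1.3 T [ 0.04 -0.05  0.03] op 0.0219
per mm fwd: dx .0919 dy -.0394 cm; lateral fix cm: dx -0.04 dy -0.08; 
rotfix deg [-0.47 -1.86 -0.27]
```

```bash
python3 -m pendant '[{"dx":0,"dy":0,"dz":-1.5,"ax":-0.5,"ay":-1.8,"az":-0.3,"claw":0},{"dx":0,"dy":0,"dz":-2.5,"ax":0,"ay":0,"az":0,"claw":0},{"dx":0,"dy":0,"dz":-2,"ax":0,"ay":0,"az":0,"claw":0},{"dx":0,"dy":0,"dz":0,"ax":0,"ay":0,"az":0,"claw":0}]';python3 j.py
```

```text
time_s: 13.8
tcp_pos: [0.4418, -0.1576, 0.2606]
tcp_rot: [3.138, 0.006, -0.402]
ft_force: [0.5, -0.2, -1.1]
opening: 0.0216
t 13.8 tip in -27.0 left 1.4 blade-bottom 43.4 mm yaw err 0.15 pitch(tip up) -0.34 roll 0.20 deg F fwd 0.5 left 0.0 up -1.1 T [0.05 0.06 0.02] op 0.0216
per mm fwd: dx .0919 dy -.0394 cm; lateral fix cm: dx -0.05 dy -0.12; 
rotfix deg [ 0.05 -0.39 -0.15]
```

```bash
python3 -m pendant '[{"dx":-0.3,"dy":0,"dz":-1.5,"ax":0,"ay":-0.4,"az":-0.1,"claw":0},{"dx":-0.1,"dy":0,"dz":-1.5,"ax":0,"ay":0,"az":0,"claw":0},{"dx":-0.1,"dy":0,"dz":-0.9,"ax":0,"ay":0,"az":0,"claw":0},{"dx":0,"dy":0,"dz":0,"ax":0,"ay":0,"az":0,"claw":0},{"dx":0,"dy":0,"dz":0,"ax":0,"ay":0,"az":0,"claw":0}]';python3 j.py; python3 - <<'E'
from h import *
shot('scene','p_scene',(220,130,100,70),8); shot('wrist','p_wrist',None,1.5)
E
```

```text
time_s: 14.3
tcp_pos: [0.4399, -0.1591, 0.2263]
tcp_rot: [3.138, -0.003, -0.402]
ft_force: [-0.5, -0.3, -1.0]
opening: 0.0213
t 14.3 tip in -26.7 left -0.7 blade-bottom 10.3 mm yaw err 0.19 pitch(tip up) 0.19 roll 0.20 deg F fwd -0.3 left -0.5 up -1.0 T [0.09 0.02 0.05] op 0.0213
per mm fwd: dx .0919 dy -.0394 cm; lateral fix cm: dx 0.03 dy 0.06; 
rotfix deg [ 0.26  0.1  -0.19]
```

View pics/p_scene.png

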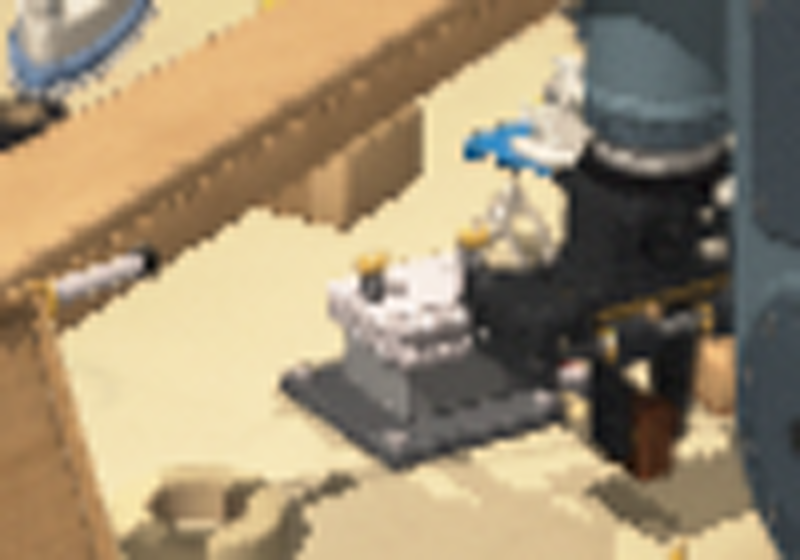

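View pics/p_wrist.png

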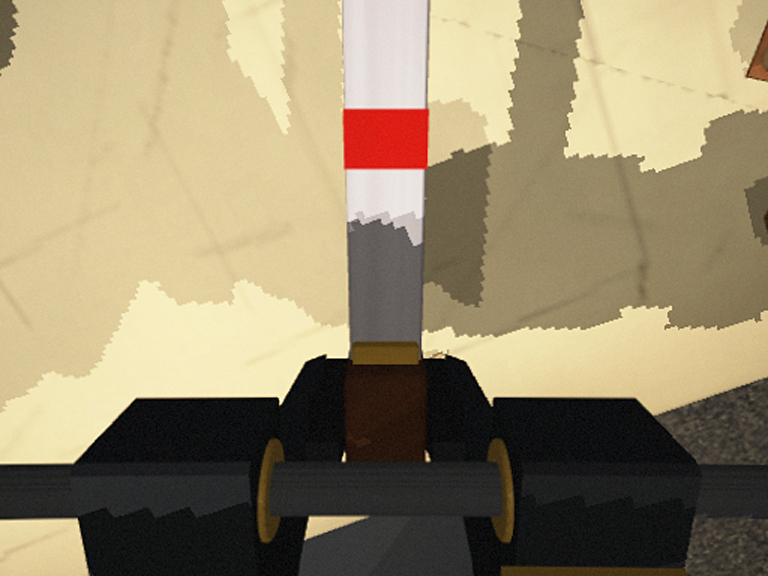

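The blade is aligned, with the jig's mouth straight ahead. I'll lower to about 1.5 mm above the lower plate level.

```bash
python3 -m pendant '[{"dx":0,"dy":0.1,"dz":-0.9,"ax":0.2,"ay":0,"az":-0.2,"claw":0},{"dx":0,"dy":0,"dz":0,"ax":0,"ay":0,"az":0,"claw":0},{"dx":0,"dy":0,"dz":0,"ax":0,"ay":0,"az":0,"claw":0}]';python3 j.py
```

```text
time_s: 14.7
tcp_pos: [0.4404, -0.1583, 0.218]
tcp_rot: [3.141, -0.005, -0.405]
ft_force: [-0.2, 0.4, -1.3]
opening: 0.0215
t 14.7 tip in -26.3 left 0.3 blade-bottom 2.1 mm yaw err -0.03 pitch(tip up) 0.27 roll 0.04 deg F fwd -0.3 left 0.2 up -1.3 T [0.04 0.05 0.03] op 0.0215
per mm fwd: dx .0919 dy -.0394 cm; lateral fix cm: dx -0.01 dy -0.02; 
rotfix deg [0.14 0.23 0.03]
```

Well aligned. I'll advance in small steps.

```bash
python3 -m pendant '[{"dx":0.5,"dy":-0.2,"dz":0,"ax":0.1,"ay":0.2,"az":0,"claw":0},{"dx":0.6,"dy":-0.25,"dz":0,"ax":0,"ay":0,"az":0,"claw":0},{"dx":0.6,"dy":-0.25,"dz":0,"ax":0,"ay":0,"az":0,"claw":0},{"dx":0.6,"dy":-0.25,"dz":0,"ax":0,"ay":0,"az":0,"claw":0},{"dx":0,"dy":0,"dz":0,"ax":0,"ay":0,"az":0,"claw":0}]';python3 j.py
```

```text
time_s: 15.2
tcp_pos: [0.466, -0.169, 0.2183]
tcp_rot: [3.141, -0.002, -0.406]
ft_force: [-0.1, -0.3, -2.6]
opening: 0.0214
t 15.2 tip in 0.9 left 0.5 blade-bottom 2.1 mm yaw err -0.04 pitch(tip up) 0.09 roll 0.03 deg F fwd 0.0 left -0.3 up -2.6 T [0.04 0.03 0.02] op 0.0214
per mm fwd: dx .0919 dy -.0394 cm; lateral fix cm: dx -0.02 dy -0.05; 
rotfix deg [0.06 0.07 0.04]
```

```bash
python3 -m pendant '[{"dx":0.4,"dy":-0.2,"dz":-0.05,"ax":0,"ay":0.1,"az":0,"claw":0},{"dx":0.4,"dy":-0.2,"dz":0,"ax":0,"ay":0,"az":0,"claw":0},{"dx":0.4,"dy":-0.2,"dz":0,"ax":0,"ay":0,"az":0,"claw":0},{"dx":0,"dy":0,"dz":0,"ax":0,"ay":0,"az":0,"claw":0}]';python3 j.py
```

```text
time_s: 15.6
tcp_pos: [0.4791, -0.1756, 0.2176]
tcp_rot: [3.14, 0.001, -0.405]
ft_force: [0.4, -0.5, -1.7]
opening: 0.0217
t 15.6 tip in 15.2 left -0.5 blade-bottom 1.1 mm yaw err -0.03 pitch(tip up) -0.04 roll 0.07 deg F fwd 0.6 left -0.3 up -1.7 T [ 0.04 -0.01  0.01] op 0.0217
per mm fwd: dx .0919 dy -.0394 cm; lateral fix cm: dx 0.02 dy 0.04; 
rotfix deg [ 0.05 -0.06  0.03]
```

```bash
python3 -m pendant '[{"dx":0.3,"dy":-0.1,"dz":0,"ax":0,"ay":0,"az":0,"claw":0},{"dx":0.3,"dy":-0.1,"dz":0,"ax":0,"ay":0,"az":0,"claw":0},{"dx":0.3,"dy":-0.1,"dz":0,"ax":0,"ay":0,"az":0,"claw":0},{"dx":0,"dy":0,"dz":0,"ax":0,"ay":0,"az":0,"claw":0}]';python3 j.py
```

```text
time_s: 16.0
tcp_pos: [0.4864, -0.1775, 0.2159]
tcp_rot: [3.141, 0.01, -0.405]
ft_force: [0.6, -1.0, 1.8]
opening: 0.0218
t 16.0 tip in 21.2 left 0.7 blade-bottom -1.7 mm yaw err -0.03 pitch(tip up) -0.58 roll 0.03 deg F fwd 1.0 left -0.7 up 1.8 T [-0.28 -0.33 -0.14] op 0.0218
per mm fwd: dx .0919 dy -.0394 cm; lateral fix cm: dx -0.03 dy -0.07; 
rotfix deg [-0.2  -0.54  0.03]
```

Light contact has begun. The tool pitched about 0.6° tip-down and sagged slightly, so I'll re-level before going on.

```bash
python3 -m pendant '[{"dx":0,"dy":0,"dz":0.15,"ax":-0.2,"ay":-0.6,"az":0,"claw":0},{"dx":0,"dy":0,"dz":0,"ax":0,"ay":0,"az":0,"claw":0}]';python3 j.py
```

```text
time_s: 16.2
tcp_pos: [0.4853, -0.177, 0.2166]
tcp_rot: [-3.141, 0.003, -0.406]
ft_force: [0.7, -1.1, -2.0]
opening: 0.0214
t 16.2 tip in 21.2 left 0.9 blade-bottom -0.2 mm yaw err -0.04 pitch(tip up) -0.17 roll -0.03 deg F fwd 1.1 left -0.8 up -2.0 T [-0.13 -0.   -0.07] op 0.0214
per mm fwd: dx .0919 dy -.0394 cm; lateral fix cm: dx -0.03 dy -0.08; 
rotfix deg [-0.09 -0.14  0.04]
```

```bash
python3 -m pendant '[{"dx":0.3,"dy":-0.15,"dz":0.1,"ax":-0.1,"ay":-0.2,"az":0,"claw":0},{"dx":0.3,"dy":-0.15,"dz":0,"ax":0,"ay":-0.1,"az":0,"claw":0},{"dx":0,"dy":0,"dz":0,"ax":0,"ay":0,"az":0,"claw":0}]';python3 j.py
```

```text
time_s: 16.5
tcp_pos: [0.488, -0.1781, 0.2154]
tcp_rot: [-3.139, 0.011, -0.405]
ft_force: [-0.8, -1.9, 3.1]
opening: 0.0217
t 16.5 tip in 22.8 left 1.3 blade-bottom -2.3 mm yaw err -0.01 pitch(tip up) -0.63 roll -0.13 deg F fwd 0.0 left -2.0 up 3.1 T [-0.27 -0.34 -0.14] op 0.0217
per mm fwd: dx .0919 dy -.0394 cm; lateral fix cm: dx -0.05 dy -0.12; 
rotfix deg [-0.37 -0.53  0.01]
```

```bash
python3 -m pendant '[{"dx":0,"dy":-0.1,"dz":0.2,"ax":-0.4,"ay":-0.6,"az":0,"claw":0},{"dx":0,"dy":0,"dz":0,"ax":0,"ay":0,"az":0,"claw":0}]';python3 j.py; python3 - <<'E'
from h import *
shot('scene','q_scene',(220,130,100,70),8); shot('wrist','q_wrist',None,1.5)
E
```

```text
time_s: 16.7
tcp_pos: [0.4869, -0.178, 0.2166]
tcp_rot: [-3.14, 0.004, -0.404]
ft_force: [0.8, 0.1, -0.8]
opening: 0.0215
t 16.7 tip in 22.9 left 0.8 blade-bottom -0.3 mm yaw err 0.03 pitch(tip up) -0.20 roll -0.06 deg F fwd 0.6 left 0.4 up -0.8 T [ 0.06 -0.14  0.05] op 0.0215
per mm fwd: dx .0919 dy -.0394 cm; lateral fix cm: dx -0.03 dy -0.07; 
rotfix deg [-0.14 -0.16 -0.03]
```

View pics/q_scene.png

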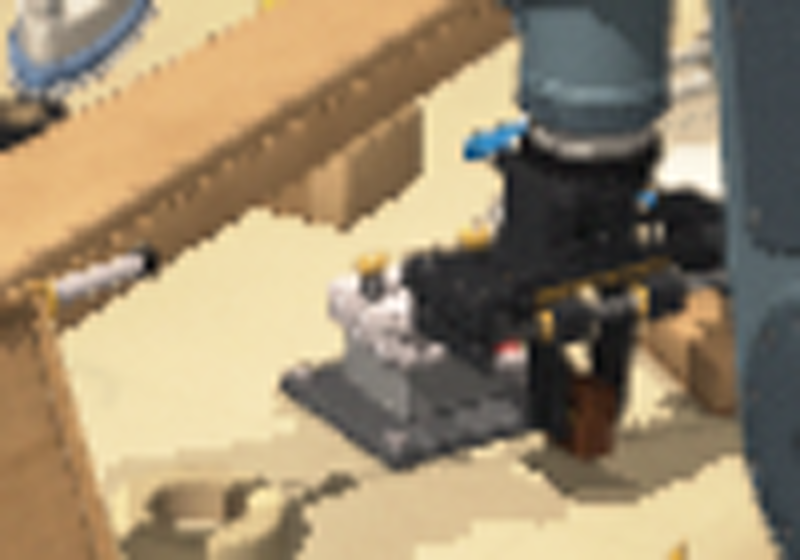

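View pics/q_wrist.png

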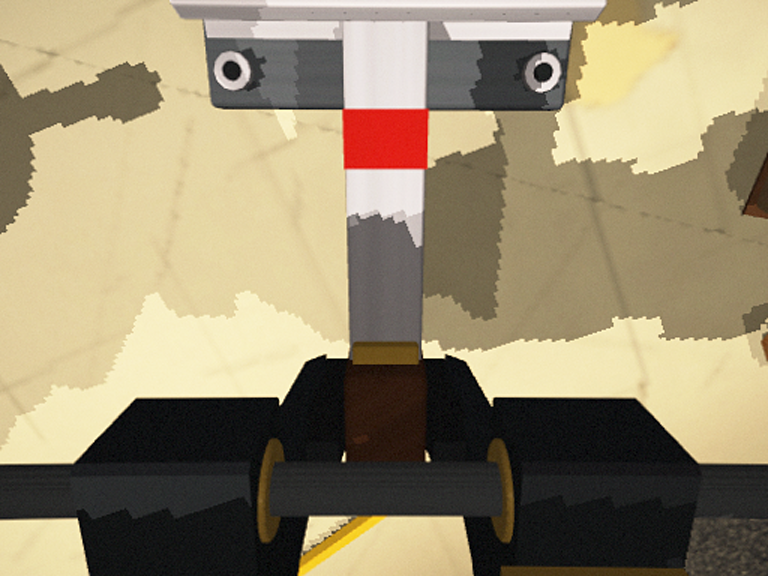

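The plate's front edge shows at y≈20, square to the blade and centred (172–606 against the blade at 386). The red band is at y 109–169. I'll carry on, biasing each row against the pitch sag.

```bash
python3 -m pendant '[{"dx":0.4,"dy":-0.2,"dz":0.1,"ax":-0.2,"ay":-0.4,"az":0,"claw":0},{"dx":0.4,"dy":-0.2,"dz":0.1,"ax":-0.1,"ay":-0.3,"az":0,"claw":0},{"dx":0.4,"dy":-0.2,"dz":0.05,"ax":-0.1,"ay":-0.3,"az":0,"claw":0}]' 60;python3 j.py
```

```text
time_s: 17.1
tcp_pos: [0.4951, -0.1815, 0.216]
tcp_rot: [-3.138, 0.002, -0.403]
ft_force: [-7.7, 3.5, 0.0]
opening: 0.0214
t 17.1 tip in 32.1 left 1.3 blade-bottom -0.7 mm yaw err 0.09 pitch(tip up) -0.11 roll -0.20 deg F fwd -8.4 left 0.2 up 0.0 T [ 0.51  1.08 -0.02] op 0.0214
per mm fwd: dx .0919 dy -.0394 cm; lateral fix cm: dx -0.05 dy -0.12; 
rotfix deg [-0.23 -0.03 -0.09]
```

Wedging in with 8 N of drag, within reason. Continuing.

```bash
python3 -m pendant '[{"dx":0.3,"dy":-0.15,"dz":0.1,"ax":0,"ay":-0.2,"az":0,"claw":0},{"dx":0.3,"dy":-0.15,"dz":0.05,"ax":0,"ay":-0.1,"az":0,"claw":0},{"dx":0.3,"dy":-0.15,"dz":0.05,"ax":0,"ay":-0.1,"az":0,"claw":0}]' 60;python3 j.py; python3 - <<'E'
from h import *
shot('wrist','r_wrist',None,1.5)
E
```

```text
time_s: 17.4
tcp_pos: [0.5013, -0.1842, 0.2157]
tcp_rot: [-3.134, 0.009, -0.402]
ft_force: [-9.1, 3.6, 3.4]
opening: 0.0215
t 17.4 tip in 37.7 left 2.1 blade-bottom -1.8 mm yaw err 0.15 pitch(tip up) -0.53 roll -0.43 deg F fwd -9.7 left -0.3 up 3.4 T [ 0.4   1.1  -0.05] op 0.0215
per mm fwd: dx .0919 dy -.0394 cm; lateral fix cm: dx -0.08 dy -0.19; 
rotfix deg [-0.61 -0.32 -0.15]
```

View pics/r_wrist.png

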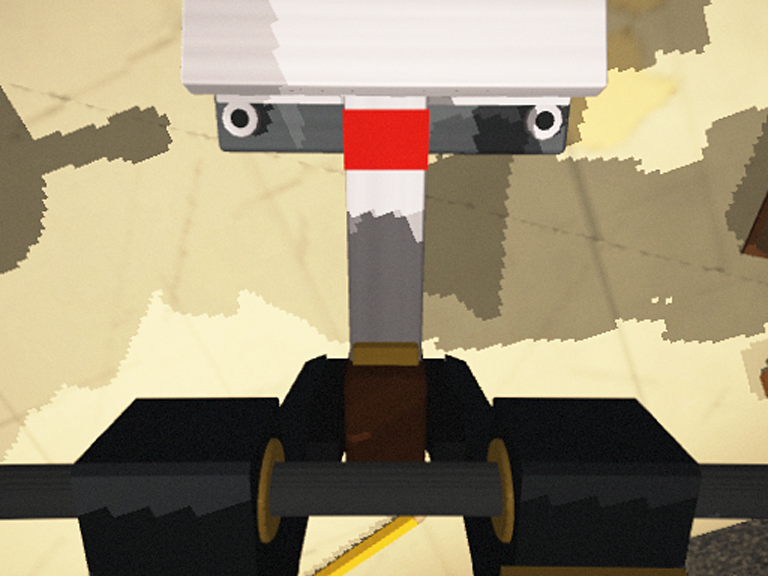

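The plate edge is now at y≈97, just short of the band (109–169), which agrees with the computed 37.7 mm. The blade hasn't slipped in the grip. About 9 mm to go.

```bash
python3 -m pendant '[{"dx":0.3,"dy":-0.2,"dz":0.15,"ax":-0.6,"ay":-0.5,"az":-0.2,"claw":0},{"dx":0.3,"dy":-0.2,"dz":0.1,"ax":-0.1,"ay":-0.3,"az":0,"claw":0},{"dx":0.3,"dy":-0.15,"dz":0.1,"ax":0,"ay":-0.2,"az":0,"claw":0}]' 60;python3 j.py
```

```text
time_s: 17.75
tcp_pos: [0.5076, -0.1877, 0.2165]
tcp_rot: [-3.137, 0.001, -0.405]
ft_force: [-5.1, 2.1, -1.7]
opening: 0.021
t 17.75 tip in 46.1 left 0.6 blade-bottom -0.1 mm yaw err 0.00 pitch(tip up) -0.08 roll -0.27 deg F fwd -5.5 left -0.1 up -1.7 T [ 0.35  0.98 -0.01] op 0.021
per mm fwd: dx .0919 dy -.0394 cm; lateral fix cm: dx -0.02 dy -0.06; 
rotfix deg [-0.28  0.03 -0.  ]
```

```bash
python3 -m pendant '[{"dx":0.05,"dy":0,"dz":0,"ax":0,"ay":0,"az":0,"claw":0},{"dx":0,"dy":0,"dz":0,"ax":0,"ay":0,"az":0,"claw":0},{"dx":0,"dy":0,"dz":0,"ax":0,"ay":0,"az":0,"claw":0}]' 60;python3 j.py; python3 - <<'E'
from h import *
shot('wrist','s_wrist',None,1.5); shot('scene','s_scene',(150,90,230,170),3.4); shot('top','s_top',None,1.5)
E
```

```text
time_s: 18.05
tcp_pos: [0.5081, -0.1878, 0.2162]
tcp_rot: [-3.137, 0.003, -0.405]
ft_force: [-4.9, 1.6, 0.8]
opening: 0.0213
t 18.05 tip in 46.4 left 0.6 blade-bottom -0.5 mm yaw err 0.00 pitch(tip up) -0.15 roll -0.26 deg F fwd -5.1 left -0.5 up 0.8 T [ 0.18  0.51 -0.07] op 0.0213
per mm fwd: dx .0919 dy -.0394 cm; lateral fix cm: dx -0.03 dy -0.06; 
rotfix deg [-0.29 -0.03 -0.  ]
```

View pics/s_wrist.png

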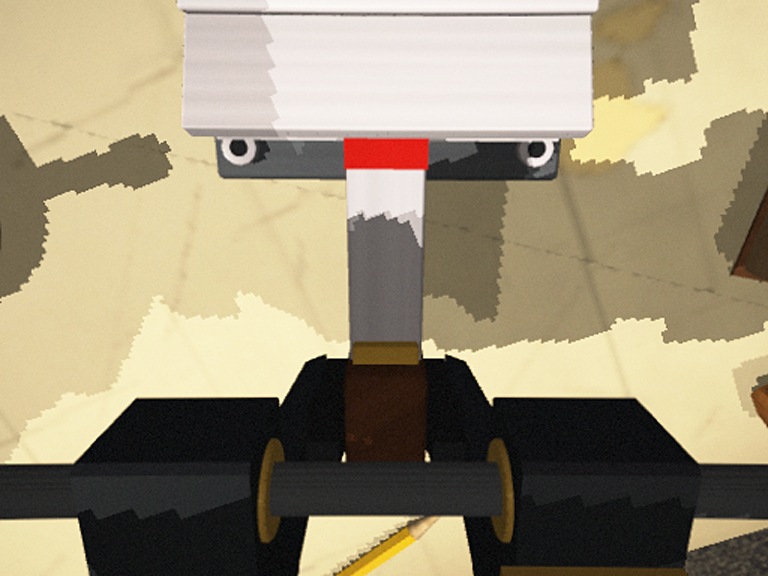

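View pics/s_scene.png

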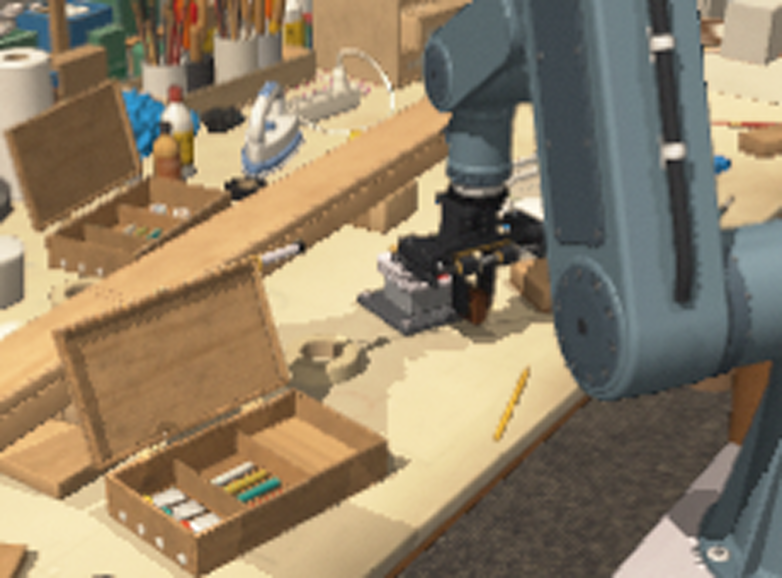

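View pics/s_top.png

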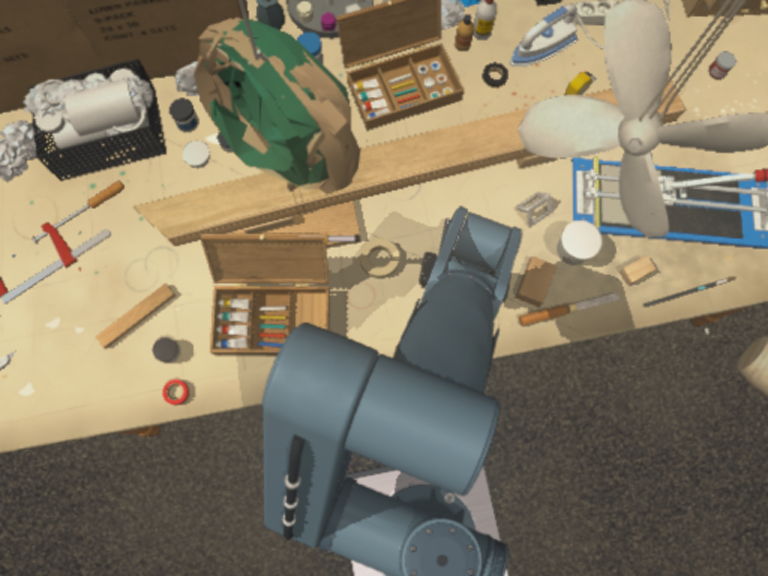

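The plate's front edge is at y≈138, in the middle of the red band (109–169). The lid is open and the bystanders are where they were. Handing in.

```bash
python3 - <<'E'
from station import r
print(r.close_job())
E
python3 j.py | head -1
```

```text
the job is handed in; nothing more can be done
None
the job is handed in; nothing more can be done
```

The job is handed in at about 18 s of the 58 s limit. The lid rests open on its stop, and the feeler is in the jig, still held in the gripper at 60 N.

**What I did**
- **Lid:** I swung it open by the rod until the force rose at the stop, then let go. The rod crept in the pads on the way up, and the radial force peaked at about 30 N because my arc was slightly too large.
- **Feeler:** A centred grasp would have brought the gripper body against the leaning lid. I gripped about 16 mm forward, so the back finger drew the feeler forward before I lifted it out.
- **Insertion:** I slid the blade in along the jig's axis with at most about 10 N of push. The tool sagged and tipped tip-down by up to 0.6° along the way, and I re-levelled it as I went.

**Last checks**
- **Depth:** The tip is 46.4 mm in by computation (the band runs 40–54 mm). The wrist picture agrees, with the plate's front edge in the middle of the red band.
- **Alignment:** The blade is square to the mouth within 0.2° and 0.6 mm off centre.
- **Drag:** It measured about 5 N.
- **Surroundings:** The last scene and top views show the lid open and no bystander visibly moved.

**Unconfirmed or disagreeing**
- I did not measure the plate's lift directly. It follows from the 4 mm blade sitting in the 2 mm gap, and from the drag.
- The top camera put the jig mouth about 7 mm nearer than the close wrist view. I used the wrist view because it gave the correct 88 mm plate width and matched the final picture.

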